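# Put the tools back in the toolbox's foam drawer

## Robot

A 7-joint arm with a two-finger parallel gripper is mounted at the origin on the work surface. World frame = base frame: x ahead of the robot, y to its left, z up, the work surface at z = 0. Lengths are in m, angles in rad, forces in N, time in s.
With the tool pointing down it reaches from about 0.35 to 0.9 m from the base axis. Payload 8.1 kg.
Tool frame: the origin (TCP) lies midway between the tips of the shut fingers; the grasp point (between the pads) lies 19 mm behind it (arm.hold_point_z is the distance from the TCP to the grasp point, in m); z points along the fingers, y is the direction in which the jaws open and shut (so a half turn about z gives the same grasp; the last joint's range is limited). The gripper opens to 92 mm and grips with 3 to 60 N. Pads are 19 mm wide; open, the fingers measure 130 mm over their backs; the gripper's body (75 mm by 190 mm) begins 47 mm behind the grasp point.
Start: joints at [-1.427, 0.434, 0.025, 1.573, -0.012, 1.134, -0.075], TCP at [0.153, 0.606, 0.227] pointing down, gripper open.
Joint ranges: [-2.62, 2.62], [-0.44, 2.09], [-1.27, 1.32], [0.08, 2.57], [-1.32, 4.46], [0.12, 2], [-2.74, 2.74]. Speed limits (rad/s): [2.22, 2.22, 3.01, 3.01, 3.14, 3.14, 3.14].

## Interface

Orientations are given as a rotation vector (axis times angle).
In Python, from cell import arm gives the robot as it stands.
- The arm moves only by the shell command python3 -m pendant 'ROWS' [FORCE]. ROWS is JSON, a list of rows, each a list of 3 entries, a list of its own where there are three numbers: the shift along the tool's x, y, z in m, then the turn, a rotation vector about the tool's x, y, z in degrees, then the finger opening in m, from 0 to 0.0918. A call has 1 to 10 rows; each row shifts and turns the commanded pose from where the row before left it, along the tool's axes as they then stand; what a row does not reach is not made up. A row lasts 1/8 s, in which the tool goes at most 62.5 mm and 10.7 degrees, less where a joint would pass 70% of its speed; a pose out of reach is approached as far as the arm can. A call with a gripper value outside its range is refused whole. The fingers move at their own pace and stop on an object; FORCE is the grip in N (left out, the last holds). Time passes only in rows, so rows that do not move let the fingers close. It gives the time, the measured TCP pose, the force and the opening at its end, in the units of the state.
- arm.observe(): the state, without advancing time (a new reading comes with each control period).
- arm.get_image(name): name is "side" or "top" or "wrist"; returns (picture, depth): 400x640x3 uint8, red, green, blue; 400x640 float32, m along the optical axis (not along the pixel's ray), 0 where there is no reading.
- arm.camera_params(name): a dict with "fovy" (degrees; the focal length in pixels is half the picture's height over the tangent of half this angle, whatever the lens; pixels are square), "cx", "cy" (the principal point, pixels), "k1" (the pictures are not rectified: a ray, as slopes to the right and down, at radius r is drawn at 1 + k1 r^2 times it, then the intrinsics apply), "rvec" (rotation vector, rad) and "tvec" (3), from world to camera coordinates, as OpenCV has them; the wrist camera has in their place "mount" (4x4, takes a point from camera to tool coordinates, whose origin is the TCP and whose axes are the flange's). Camera axes: x right, y down, z forward; pixel columns grow to the right and rows downward; lengths in m; the calibration is good to about 2 mm. A picture is of the moment at which its call begins: read the wrist's pose just before it. camera_params takes no time and is no camera call.
- arm.sign_off(): hands the job in, once; it reports no verdict.
Trained networks look in the newest picture that a camera, given by its name, has taken for a name from the list of things; names that differ only in an ending like _2 or _b are one class to them, and where a whole thing is asked for, a point or a joint stands for the part that bears it (a point fixed in the world has none). Each returns a list of dicts, best first, with "conf" (0 to 1); they miss things now and then, are a little off and sometimes report something else, mostly with a low value. They report only what shows in the picture. A call takes as long as a camera call. They do not tell look-alikes from the thing itself.
- arm.look_for(camera, label): "rect" ([centre column, centre row, width, height] in pixels, round what is visible of it).
- arm.masks_of(camera, label): "pixels" (400x640 bool, what is visible of it) and "rect" ([centre column, centre row, width, height] in pixels, round what is visible of it).
The state is a dict: "clock": time; "joints": joint angles; "dq": joint speeds; "joint_efforts": joint torques, N m; "position": TCP position; "ee_rot": TCP orientation; "force": force on the tool from outside, world axes, zero at the start; "ft_torque": the same for the moment, N m; "width": opening from 0.0 (shut) to 1.0 (fully open).
Only numpy, scipy, OpenCV 4.12 (cv2) and the standard library are available. Lean on these libraries where they do the work, as an engineer would, in place of code of your own. Each camera call takes 0.05 s, during which the arm holds its last target.

## Task

Put the tools away: pull open the top drawer of the red toolbox, draw the screwdriver out of its stand, and press it and every other tool lying on the shelf fully home into its own cut-out in the foam, lying flat the way the cut-out is shaped. Then push the drawer fully shut, and leave the saucer, jar and can where they are.

Things in the scene. Friction and masses are not known exactly. Their poses are not given: they have to be found in the camera images.
- toolbox: fixed red plastic toolbox, 284 wide (y) x 226 deep (x) x 122 mm high. Origin: foot of its front face, middle; +x points into the box away from its front, z up. Its top drawer is behind a black front; the lower drawer front is a dummy. A folded carry handle on top stands 6 mm proud
- drawer (a joint): how far the top drawer is pushed in along the toolbox's +x from its fully open stop, m: 0 fully open (pulled out 195 mm), 0.195 shut. It slides with about 4 N of friction and stays where it is left. Its front is 12 mm thick, its upper edge 108 mm above the shelf; inside lies a black foam sheet (top 88 mm above the shelf, 205 x 254 mm) with four cut-outs with bright yellow floors; drawer side walls rise 6 mm above the foam. The toolbox's opening is 108 mm high above the shelf
- drawer_handle (a point): middle of the drawer's aluminium bar handle: a 10 mm round bar 100 mm long, parallel to toolbox y, 88 mm above the shelf, bar centre 38 mm in front of the drawer front (33 mm clear gap behind it), posts at both ends. Axes as the toolbox's
- pocket_screwdriver (a point): where the screwdriver's origin must end: its axes are the toolbox's. The screwdriver lies level with its tip toward +x (the back of the drawer) and its handle toward -x. Pocket floor 14 mm below the foam top, point 13 mm above that floor. Every pocket is 1.8 mm wider than its tool on each side, and two springy foam lips beside the grip area hold the tool: it rests on them until pressed home from above with some 4 to 10 N over its weight
- pocket_pliers (a point): where the pliers' origin must end, on the pocket floor, 10 mm below the foam top; jaws toward toolbox -x (front). Axes the toolbox's. Lips beside the pivot block
- pocket_hexset (a point): where the hex key set's origin must end, on the pocket floor, 13 mm below the foam top; black lug toward toolbox +x (back). Axes the toolbox's. Lips beside the middle of the case
- pocket_bleedkey (a point): where the bleed key's origin must end, on the pocket floor, 9 mm below the foam top; socket end toward toolbox +x (back), crossbar toward -x. Axes the toolbox's. Lips beside the stem
- stand: fixed wooden screwdriver stand, block 70 (x) x 60 (y) x 85 mm high with one upright 14 mm square hole 80 mm deep in the middle of its top. Origin: centre of its underside
- screwdriver: orange screwdriver, at first standing handle up in the stand. Origin on its axis at the handle's lower shoulder (85 mm above the shelf at first); z runs along the axis toward the handle end. Eight-sided handle 26 mm across its flats (a pair of flats faces x, another y), 85 mm long, from the origin to +z; steel shaft 8 mm thick, 75 mm long toward -z. Any handle flat may lie down. About 110 g, centre of mass 30 mm up the handle
- pliers: combination pliers with blue handles, lying flat, 18 mm thick, 153 mm long; origin under the middle of the pivot block, on its underside; x toward the jaws, z up. Pivot block 28 long (x) x 26 mm wide (y), the place to grip; jaws 18 mm wide, to x = +59 mm; handles spread to 46 mm wide at x = -94 mm. About 200 g. May be absent
- hexset: silver folding hex key set, case 92 (x) x 34 (y) x 24 mm high, lying flat, with a black lanyard lug 12 (x) x 14 (y) x 14 mm at its +x end; origin under the middle of the case, on its underside; z up. About 170 g. May be absent
- bleedkey: chrome T-handled radiator bleed key lying flat, 16 mm thick: stem 40 long (x) x 16 mm wide, origin under the middle of the stem, x toward the socket end; crossbar 14 (x) x 40 mm (y) at x = -27 mm; z up. About 70 g. May be absent
- saucer: white ceramic saucer of screws, 130 mm across, 16 mm high; origin centre of its underside. Bystander
- jar: glass jar, 64 mm across, 100 mm high; origin centre of its underside. Bystander
- can: green can, 54 mm across, 140 mm high; origin centre of its underside. Bystander
There are look-alikes about, which are no part of the job. What is meant by the screwdriver is not green or turquoise, and is the smaller of those in its own colour.

How it is judged:
By the outcome, as a careful person would: the job done as asked, in the order asked, and still so for the second after the job is handed in, with the robot touching nothing.
Of pliers, hexset, bleedkey only 1 to 3 are there at a start; the rules pass over those that are not, and their reading is None.
At some moment in a run one of pliers, hexset, bleedkey may be knocked a few centimetres aside while the robot is not near it.
It also fails if it takes over 210 s, if anything falls off the work surface, if the arm or the gripper's body presses on something with over 40 N, if the wrist force passes 120 N, or if a joint passes its speed limit or range.

## Working session

There is one attempt and no reset: what is moved stays moved. The work goes in short steps, Python scripts to look and compute and a shell command to move; the robot and the scene stay as the last step left them, time stands still between calls to the robot, and variables do not carry over. Pictures are saved under pics/ and viewed, and the job is handed in when it is done.

```bash
ls -la; mkdir -p pics; cat > h.py <<'E'
import numpy as np, cv2
from cell import arm
from scipy.spatial.transform import Rotation as R
def snap(name,fn):
    s=arm.observe(); im,d=arm.get_image(name)
    cv2.imwrite('pics/'+fn+'.png',im[:,:,::-1]); np.savez('pics/'+fn+'.npz',im=im,d=d,p=s['position'],r=s['ee_rot'])
    return im,d,s
def K(name):
    c=arm.camera_params(name); f=200/np.tan(np.radians(c['fovy'])/2); return c,f
def pts(name,uv,depth,s=None):
    """uv Nx2, depth N -> world"""
    c,f=K(name); uv=np.atleast_2d(uv).astype(float)
    dist=np.array([c['k1'],0,0,0,0.]); M=np.array([[f,0,c['cx']],[0,f,c['cy']],[0,0,1]])
    xy=cv2.undistortPointsIter(uv.reshape(-1,1,2),M,dist,None,None,(3,50,1e-9)).reshape(-1,2)
    P=np.c_[xy,np.ones(len(xy))]*np.atleast_1d(depth)[:,None]
    if 'mount' in c:
        m=np.array(c['mount']); P=P@m[:3,:3].T+m[:3,3]
        return P@R.from_rotvec(s['ee_rot']).as_matrix().T+np.array(s['position'])
    Rm=R.from_rotvec(np.ravel(c['rvec'])).as_matrix(); return (P-np.ravel(c['tvec']))@Rm
def cloud(name,d,s=None):
    v,u=np.mgrid[0:400,0:640]; P=pts(name,np.c_[u.ravel(),v.ravel()],d.ravel(),s)
    P[d.ravel()<=0]=np.nan
    return P.reshape(400,640,3)
def load(fn):
    z=np.load('pics/'+fn+'.npz'); return z['im'],z['d'],dict(position=z['p'],ee_rot=z['r'])
E
python3 - <<'E'
from h import *
print(arm.observe())
for n in ['top','side','wrist']:
    snap(n,n+'0'); print(n,arm.camera_params(n))
E
```

```text
total 12
drwxr-xr-x  3 agent agent 4096 Dec  7 14:00 .
drwxr-xr-x 23 root  root  4096 Dec  7 14:00 ..
drwxr-xr-x  2 agent agent 4096 Dec  7 14:00 pics
{'clock': 0.0, 'joints': array([-1.42657723,  0.4351914 ,  0.02498827,  1.57407794, -0.01158701,
        1.13398125, -0.07505841]), 'dq': array([ 7.60855200e-04,  2.78595726e-05, -1.80899186e-03,  4.90417990e-04,
       -6.44353489e-04, -1.38246273e-03,  2.28154494e-03]), 'joint_efforts': array([ 1.36426650e-03, -6.67877984e+01,  9.85629782e-01, -3.14452779e+01,
       -6.05097623e-02,  4.30157944e-02,  1.88692916e-04]), 'position': array([0.15264692, 0.60556328, 0.22597217]), 'ee_rot': array([-3.86771963e-01, -3.11766122e+00,  2.37635949e-03]), 'force': array([-0.28141919,  0.80763404,  0.06264894]), 'ft_torque': array([-0.0218901 , -0.00301873,  0.0690922 ]), 'width': 0.9997722749668426}
top {'fovy': 52.97818982409145, 'cx': 319.9466917484443, 'cy': 198.97154805260527, 'k1': -0.030797042177865858, 'rvec': array([ 2.19045825, -2.17334844,  0.12212865]), 'tvec': array([-0.01350165,  0.54742003,  1.3342378 ])}
side {'fovy': 45.738982951136194, 'cx': 320.28120702951514, 'cy': 198.77685837716373, 'k1': -0.04184047864061582, 'rvec': array([ 2.10595678, -0.63941945,  0.35292107]), 'tvec': array([-0.45868354,  0.27390347,  1.75646763])}
wrist {'fovy': 58.54805298562301, 'cx': 319.93937271308204, 'cy': 198.41008899207998, 'k1': 0.006324916859005168, 'mount': array([[-4.87587771e-04, -9.56332953e-01, -2.92279053e-01,
         7.93203856e-02],
       [ 9.99999880e-01, -4.52521764e-04, -1.87581822e-04,
        -8.02646928e-04],
       [ 4.71280454e-05, -2.92279109e-01,  9.56333059e-01,
        -1.57456045e-01],
       [ 0.00000000e+00,  0.00000000e+00,  0.00000000e+00,
         1.00000000e+00]])}
```

View pics/top0.png

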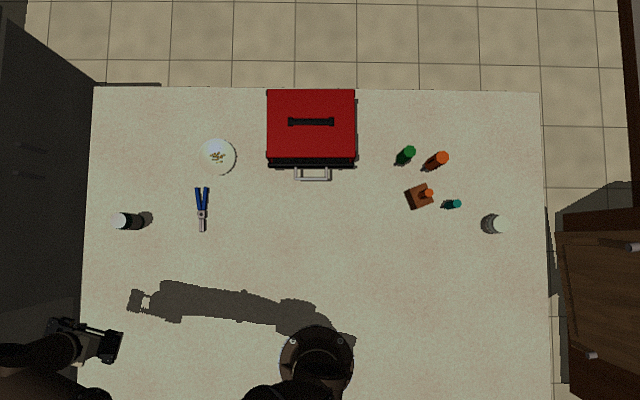

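View pics/side0.png

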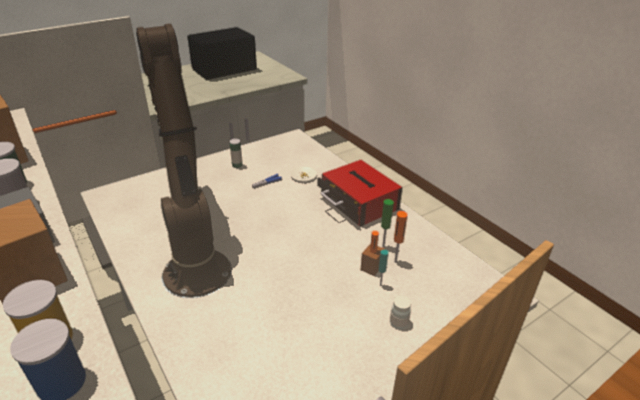

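View pics/wrist0.png

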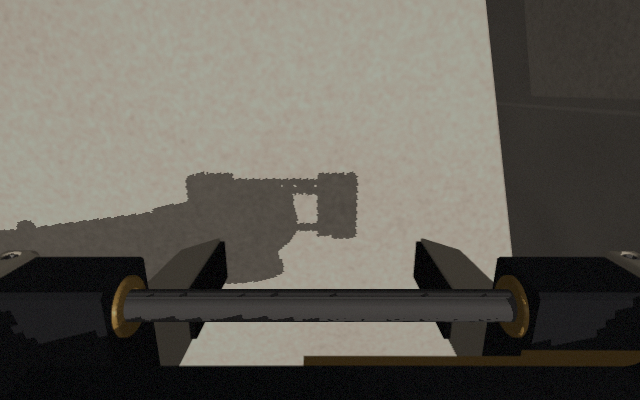

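The top view shows the toolbox at about (312,125), its handle at (313,175), the pliers at (202,208), the stand with a small orange screwdriver at (422,195), and the look-alikes at (405,155), (437,160) and (452,204). The saucer is at (218,155), the can at (130,221) and the jar at (492,224). Next I'll measure them.

```bash
python3 - <<'E'
from h import *
im,d,s=load('top0'); C=cloud('top',d)
print('table z',np.nanmedian(C[250:270,350:450,2]))
def st(m,l):
    P=C[m]; P=P[~np.isnan(P[:,0])]; print(l,len(P),P.mean(0).round(3),P.min(0).round(3),P.max(0).round(3)); return P
z=C[...,2]; r=im.astype(int)
box=np.zeros((400,640),bool); box[80:185,255:365]=1
top=box&(z>0.115)&(z<.135)
P=st(top,'boxtop'); 
rect=cv2.minAreaRect((P[:,:2]*1000).astype(np.float32)); print(rect, cv2.boxPoints(rect).round(1).tolist())
hd=np.zeros((400,640),bool); hd[168:190,285:340]=1
P=st(hd&(z>.07)&(z<.1),'handle'); print(cv2.boxPoints(cv2.minAreaRect((P[:,:2]*1000).astype(np.float32))).round(1).tolist())
pl=np.zeros((400,640),bool); pl[180:240,190:215]=1
P=st(pl&(z>.008),'pliers')
print(cv2.boxPoints(cv2.minAreaRect((P[:,:2]*1000).astype(np.float32))).round(1).tolist())
sd=np.zeros((400,640),bool); sd[178:215,400:437]=1
P=st(sd&(z>.075)&(z<.095),'standtop'); print(cv2.boxPoints(cv2.minAreaRect((P[:,:2]*1000).astype(np.float32))).round(1).tolist())
P=st(sd&(z>.16)&(z<.18),'sdtop')
for l,b in dict(green=(140,175,390,418),orange=(145,178,418,452),turq=(195,215,438,465),saucer=(130,180,195,245),can=(205,235,105,155),jar=(210,240,475,515)).items():
    m=np.zeros((400,640),bool); m[b[0]:b[1],b[2]:b[3]]=1
    P=st(m&(z>.008),l); zt=P[:,2].max(); Q=P[P[:,2]>zt-.012]; print('   top',Q.mean(0).round(3),Q.min(0).round(3),Q.max(0).round(3))
i=cv2.resize(im[80:240,90:520],None,fx=1.85,fy=1.85,interpolation=cv2.INTER_CUBIC); cv2.imwrite('pics/topz.png',i[:,:,::-1])
for l in ['hexset','bleedkey','pliers']:
    for c in ['top','side']: print(l,c,[(x['conf'],x['rect']) for x in arm.look_for(c,l)])
E
```

```text
table z 0.0012740425220706382
boxtop 5968 [0.784 0.025 0.123] [ 0.653 -0.119  0.115] [0.899 0.169 0.135]
((775.93505859375, 26.255088806152344), (244.00265502929688, 287.727294921875), 0.8760132193565369) [[651.7000122070312, 168.1999969482422], [656.0999755859375, -119.5], [900.0999755859375, -115.69999694824219], [895.7000122070312, 172.0]]
handle 155 [0.616 0.023 0.093] [ 0.605 -0.031  0.087] [0.643 0.077 0.099]
[[604.7000122070312, 76.5], [605.9000244140625, -30.700000762939453], [642.7000122070312, -30.299999237060547], [641.5, 76.9000015258789]]
pliers 362 [0.516 0.393 0.018] [0.416 0.352 0.008] [0.594 0.432 0.026]
[[412.8999938964844, 359.70001220703125], [592.5, 343.0], [599.7000122070312, 420.1000061035156], [420.1000061035156, 436.79998779296875]]
standtop 302 [ 0.555 -0.332  0.086] [ 0.515 -0.378  0.075] [ 0.597 -0.297  0.095]
[[514.5999755859375, -321.5], [538.0999755859375, -379.1000061035156], [602.5, -352.8999938964844], [579.0, -295.29998779296875]]
sdtop 71 [ 0.558 -0.337  0.17 ] [ 0.546 -0.353  0.161] [ 0.571 -0.323  0.176]
green 262 [ 0.669 -0.264  0.18 ] [ 0.649 -
[... 447 characters left out ...]
0.013] [0.627 0.27  0.008] [0.78  0.422 0.023]
   top [0.691 0.35  0.015] [0.627 0.283 0.011] [0.754 0.412 0.023]
can 537 [0.466 0.603 0.103] [0.427 0.555 0.008] [0.523 0.689 0.148]
   top [0.466 0.616 0.141] [0.442 0.59  0.137] [0.491 0.642 0.148]
jar 479 [ 0.466 -0.582  0.078] [ 0.426 -0.677  0.008] [ 0.516 -0.544  0.109]
   top [ 0.467 -0.591  0.102] [ 0.442 -0.621  0.097] [ 0.494 -0.562  0.109]
hexset top [(0.49, [128.7, 222.1, 35.4, 18.9]), (0.39, [203.4, 210.2, 15.6, 44.7]), (0.17, [311.5, 169.9, 86.7, 23.8])]
hexset side []
bleedkey top []
bleedkey side [(0.53, [339.8, 195.6, 42.4, 38.0])]
pliers top [(0.67, [204.0, 208.4, 20.8, 44.2])]
pliers side [(0.45, [267.9, 177.4, 36.8, 13.0])]
```

View pics/topz.png

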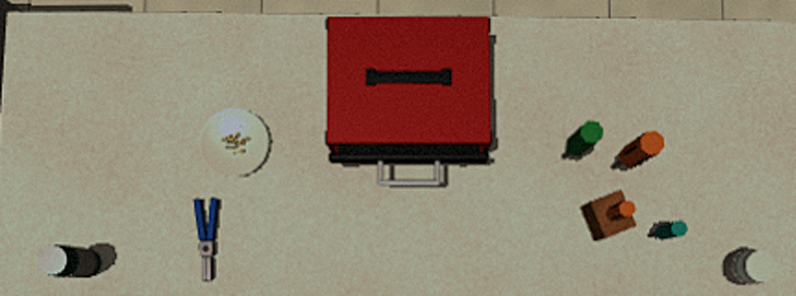

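```bash
cat >> h.py <<'E'
import json
def down(a):
    a=np.radians(a); x=np.array([np.cos(a),np.sin(a),0]); z=np.array([0,0,-1.]); return np.c_[x,np.cross(z,x),z]
def axes(x,z):
    x=np.array(x,float);z=np.array(z,float);z/=np.linalg.norm(z);x-=z*(x@z);x/=np.linalg.norm(x);return np.c_[x,np.cross(z,x),z]
def plan(p,Rt=None,g=0.0918,n=None,maxs=.055,maxr=10.):
    s=arm.observe(); R0=R.from_rotvec(s['ee_rot']); p0=np.array(s['position'])
    Rt=R0 if Rt is None else R.from_matrix(Rt); dv=(R0.inv()*Rt).as_rotvec(); dp=np.array(p)-p0
    k=n or max(1,int(np.ceil(max(np.linalg.norm(dp)/maxs,np.degrees(np.linalg.norm(dv))/maxr))))
    rows=[];Rc=R0;pc=p0
    for i in range(1,k+1):
        w=Rc.inv().apply(p0+dp*i/k-pc).round(4); t=np.degrees((Rc.inv()*R0*R.from_rotvec(dv*i/k)).as_rotvec()).round(1)
        pc=pc+Rc.apply(w); Rc=Rc*R.from_rotvec(np.radians(t)); rows.append([w.tolist(),t.tolist(),g])
    print(len(rows),'rows:')
    for i in range(0,len(rows),10): print(json.dumps(rows[i:i+10]).replace(' ','').replace('-0.0,','0,').replace('-0.0]','0]').replace('0.0,','0,').replace('0.0]','0]'))
def where():
    s=arm.observe(); print(round(s['clock'],2),np.round(s['position'],4),'F',np.round(s['force'],1),'w',round(s['width'],3)); print(R.from_rotvec(s['ee_rot']).as_matrix().round(3)); print('q',s['joints'].round(2))
E
python3 - <<'E'
from h import *
where()
plan([.5,.03,.32],down(90))
plan([.5,.03,.32],down(-90))
E
```

```text
0.45 [0.1527 0.606  0.2267] F [-0.2 -0.3  0.3] w 0.999
[[-0.97   0.244 -0.   ]
 [ 0.244  0.97  -0.   ]
 [-0.    -0.    -1.   ]]
q [-1.43  0.43  0.03  1.57 -0.01  1.13 -0.08]
13 rows:
[[[-0.0367,-0.0364,-0.0072],[0,0,5.8],0.0918],[[-0.0403,-0.0326,-0.0071],[0,0,5.9],0.0918],[[-0.0433,-0.0282,-0.0072],[0,0,5.8],0.0918],[[-0.046,-0.0237,-0.0072],[0,0,5.8],0.0918],[[-0.0482,-0.0189,-0.0072],[0,0,5.9],0.0918],[[-0.0498,-0.0139,-0.0071],[0,0,5.8],0.0918],[[-0.051,-0.0088,-0.0072],[0,0,5.8],0.0918],[[-0.0516,-0.0036,-0.0072],[0,0,5.9],0.0918],[[-0.0517,0.0017,-0.0072],[0,0,5.8],0.0918],[[-0.0513,0.007,-0.0071],[0,0,5.9],0.0918]]
[[[-0.0503,0.0122,-0.0072],[0,0,5.8],0.0918],[[-0.0488,0.0172,-0.0072],[0,0,5.8],0.0918],[[-0.0468,0.0221,-0.0072],[0,0,5.9],0.0918]]
13 rows:
[[[-0.0367,-0.0364,-0.0072],[0,0,-8.0],0.0918],[[-0.0313,-0.0412,-0.0071],[0,0,-8.0],0.0918],[[-0.0253,-0.0452,-0.0072],[0,0,-8.0],0.0918],[[-0.0187,-0.0482,-0.0072],[0,0,-8.0],0.0918],[[-0.0119,-0.0504,-0.0072],[0,0,-8.1],0.0918],[[-0.0046,-0.0515,-0.0071],[0,0,-8.0],0.0918],[[0.0026,-0.0517,-0.0072],[0,0,-8.0],0.0918],[[0.0098,-0.0508,-0.0072],[0,0,-8.0],0.0918],[[0.0167,-0.049,-0.0072],[0,0,-8.0],0.0918],[[0.0234,-0.0461,-0.0071],[0,0,-8.0],0.0918]]
[[[0.0296,-0.0425,-0.0072],[0,0,-8.0],0.0918],[[0.0352,-0.0379,-0.0072],[0,0,-8.0],0.0918],[[0.0401,-0.0327,-0.0072],[0,0,-8.0],0.0918]]
```

```bash
python3 -m pendant '[[[-0.037,-0.036,-0.007],[0,0,5.8],0.0918],[[-0.040,-0.033,-0.007],[0,0,5.9],0.0918],[[-0.043,-0.028,-0.007],[0,0,5.8],0.0918],[[-0.046,-0.024,-0.007],[0,0,5.8],0.0918],[[-0.048,-0.019,-0.007],[0,0,5.9],0.0918],[[-0.050,-0.014,-0.007],[0,0,5.8],0.0918],[[-0.051,-0.009,-0.007],[0,0,5.8],0.0918],[[-0.052,-0.004,-0.007],[0,0,5.9],0.0918],[[-0.052,0.002,-0.007],[0,0,5.8],0.0918],[[-0.051,0.007,-0.007],[0,0,5.9],0.0918]]' && python3 -m pendant '[[[-0.050,0.012,-0.007],[0,0,5.8],0.0918],[[-0.049,0.017,-0.007],[0,0,5.8],0.0918],[[-0.047,0.022,-0.007],[0,0,5.9],0.0918],[[0,0,0],[0,0,0],0.0918],[[0,0,0],[0,0,0],0.0918]]'
python3 - <<'E'
from h import *
where(); snap('wrist','w1'); snap('top','top1')
E
```

```text
clock: 1.7
position: [0.4201, 0.1608, 0.2973]
ee_rot: [1.863, 2.53, 0.002]
force: [0.1, 0.7, 0.6]
width: 1.004
clock: 2.33
position: [0.4988, 0.0296, 0.3176]
ee_rot: [-2.221, -2.221, 0.0]
force: [0.4, 0.7, -0.3]
width: 0.998
2.33 [0.4988 0.0296 0.3176] F [ 0.4  0.7 -0.3] w 0.998
[[ 0.  1. -0.]
 [ 1. -0.  0.]
 [ 0. -0. -1.]]
q [-0.7   0.16  0.63  1.76 -0.1   1.25 -0.04]
```

View pics/w1.png

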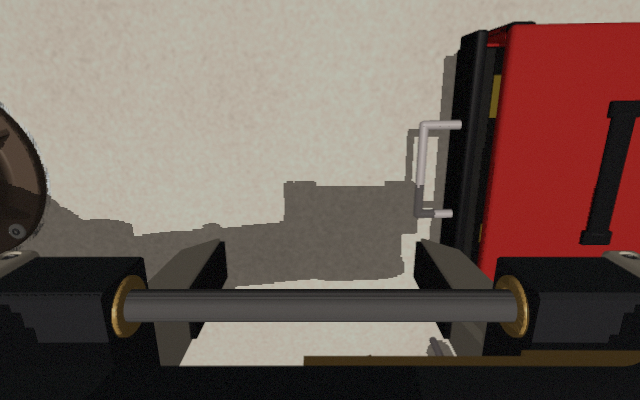

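View pics/top1.png

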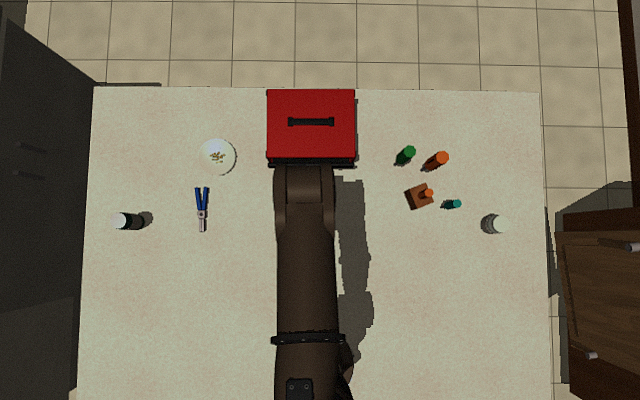

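The wrist view shows the handle bar at columns 413-425, rows 122-217, and the drawer front beside it. The drawer is already a few mm ajar. The top view confirms that the pliers are the only other tool lying out. Next I'll measure the bar.

```bash
python3 - <<'E'
from h import *
im,d,s=load('w1'); C=cloud('wrist',d,s); z=C[...,2]
m=np.zeros((400,640),bool); m[110:225,405:470]=1
b=m&(z>.078)&(z<.100)&(C[...,0]<.63); P=C[b]; print(len(P),P.mean(0),P.min(0),P.max(0))
bar=P[(P[:,0]<np.median(P[:,0])+.006)]
# yaw: fit x as fn of y
pf=np.polyfit(bar[:,1],bar[:,0],1); print('bar fit',pf,np.degrees(np.arctan(pf[0])),bar[:,1].min(),bar[:,1].max(), bar[:,2].max())
# profile along rows: x,z at fixed row
for r in [90,150,200]:
    for c in range(405,640,8): print((C[r,c]*1000).round().astype(int).tolist(),end=' ')
    print()
# box top front edge
t=(z>.117)&(z<.127)
E=[]
for r in range(40,260,4):
    cs=np.where(t[r,480:640])[0]
    if len(cs): E.append(C[r,480+cs[0]])
E=np.array(E); pf=np.polyfit(E[:,1],E[:,0],1); print('edge',pf,np.degrees(np.arctan(pf[0])),E[:,0].mean(), E[:,0].std())
E
```

```text
1198 [0.61148973 0.02541114 0.09136602] [ 0.60349167 -0.03212523  0.08548941] [0.62998529 0.07697426 0.09506547]
bar fit [0.00301224 0.60856595] 0.17258831623211132 -0.032125230664070165 0.07612417924246605 0.09506546702702054
[607, 107, 0] [617, 107, 1] [627, 107, 0] [637, 107, 0] [647, 107, 0] [658, 107, -1] [667, 107, 1] [647, 107, 82] [647, 107, 102] [653, 107, 108] [670, 107, 87] [682, 107, 79] [674, 107, 113] [678, 107, 121] [685, 107, 121] [693, 107, 121] [700, 107, 121] [707, 107, 122] [715, 107, 121] [723, 107, 121] [730, 107, 121] [736, 107, 123] [745, 107, 121] [752, 107, 122] [760, 107, 122] [766, 107, 124] [776, 107, 121] [782, 107, 123] [790, 107, 122] [798, 107, 121] 
[613, 30, -2] [623, 31, 0] [607, 46, 92] [645, 30, -2] [655, 31, 0] [666, 30, -1] [648, 43, 76] [648, 46, 98] [653, 48, 107] [669, 45, 88] [678, 45, 87] [674, 49, 114] [677, 51, 123] [686, 50, 121] [694, 50, 121] [702, 50, 121] [709, 50, 122] [718, 50, 121] [725, 50, 123] [734, 50, 121] [741, 50, 122] [748, 51, 124] [757, 50, 122] [765, 50, 121] [774, 50, 120] [779, 51, 124] [784, 51, 128] [792, 51, 127] [805, 50, 121] [813, 50, 120] 
[617, -40, -1] [628, -39, 0] [612, -11, 92] [650, -39, 0] [662, -40, -2] [665, -33, 20] [649, -12, 90] [651, -6, 106] [659, -6, 107] [677, -12, 87] [686, -12, 87] [678, -2, 121] [686, -2, 122] [694, -1, 122] [702, -2, 122] [711, -2, 122] [719, -2, 121] [727, -2, 122] [735, -2, 122] [744, -2, 121] [752, -2, 121] [759, -2, 122] [768, -2, 122] [776, -2, 122] [780, 0, 128] [787, 0, 128] [796, 0, 127] [810, -2, 121] [817, -2, 122] [825, -2, 122] 
edge [-0.01397279  0.67425293] -0.800529863726369 0.673577064837737 0.0010079992866028086
```

```bash
python3 -m pendant '[[[-0.007,0.055,0.055],[0,0,0],0.024],[[0,0.056,0.062],[0,0,0],0.024],[[0,0,0],[0,0,0],0.024],[[0,0,0],[0,0,0],0.024],[[0,0,0],[0,0,0],0.024]]'
python3 - <<'E'
from h import *
where(); plan([.610,.0225,.0705],down(90),.024)
E
```

```text
clock: 3.05
position: [0.5849, 0.0239, 0.2293]
ee_rot: [2.221, 2.221, 0.005]
force: [0.2, -0.3, -0.6]
width: 0.504
3.05 [0.5849 0.0239 0.2293] F [ 0.2 -0.3 -0.6] w 0.504
[[ 0.     1.     0.003]
 [ 1.    -0.     0.001]
 [ 0.001  0.003 -1.   ]]
q [-0.58  0.4   0.63  1.71 -0.26  1.11  0.13]
3 rows:
[[[-0.0006,0.0082,0.0529],[0.1,0,0],0.024],[[-0.0005,0.0083,0.053],[0,-0.1,0],0.024],[[-0.0005,0.0083,0.0529],[0.1,0,0],0.024]]
```

```bash
python3 -m pendant '[[[-0.001,0.025,0],[0,0,0],0.024],[[0,0,0.02],[0,0,0],0.024],[[0,0,0.02],[0,0,0],0.024],[[0,0,0],[0,0,0],0.024],[[0,0,0],[0,0,0],0.024]]'
python3 - <<'E'
from h import *
where(); plan([.610,.0225,.0705],down(90),.024,maxs=.03)
E
```

```text
clock: 3.68
position: [0.6104, 0.0227, 0.1892]
ee_rot: [2.221, 2.22, 0.004]
force: [0.0, 0.0, 0.2]
width: 0.262
3.67 [0.6104 0.0227 0.1892] F [0.  0.  0.2] w 0.262
[[ 0.001  1.     0.002]
 [ 1.    -0.001  0.001]
 [ 0.001  0.002 -1.   ]]
q [-0.53  0.49  0.6   1.7  -0.31  1.06  0.17]
4 rows:
[[[-0.0001,-0.0002,0.0297],[0,0,0],0.024],[[0,-0.0001,0.0296],[0.1,0,0],0.024],[[-0.0001,-0.0001,0.0297],[0,0,0],0.024],[[-0.0001,-0.0001,0.0297],[0,-0.1,0],0.024]]
```

```bash
python3 -m pendant '[[[0,0,0.030],[0,0,0],0.024],[[0,0,0.030],[0,0,0],0.024],[[0,0,0.029],[0,0,0],0.024],[[0,0,0.030],[0,0,0],0.024],[[0,0,0],[0,0,0],0.024]]' 30
python3 -m pendant '[[[0,0,0],[0,0,0],0],[[0,0,0],[0,0,0],0],[[0,0,0],[0,0,0],0],[[0,0,0],[0,0,0],0]]' 30
python3 - <<'E'
from h import *
where()
E
```

```text
clock: 4.3
position: [0.6092, 0.0228, 0.0678]
ee_rot: [-2.221, -2.22, 0.002]
force: [-0.1, -0.0, 1.2]
width: 0.259
clock: 4.8
position: [0.6108, 0.0225, 0.07]
ee_rot: [2.221, 2.22, 0.003]
force: [-2.7, -0.3, 8.0]
width: 0.097
4.8 [0.6108 0.0225 0.07  ] F [-2.7 -0.3  8. ] w 0.097
[[ 0.001  1.     0.002]
 [ 1.    -0.001  0.001]
 [ 0.001  0.002 -1.   ]]
q [-0.48  0.62  0.52  1.8  -0.41  0.82  0.25]
```

```bash
python3 -m pendant '[[[0,-0.01,0],[0,0,0],0],[[0,-0.02,0],[0,0,0],0],[[0,-0.02,0],[0,0,0],0],[[0,-0.025,0],[0,0,0],0],[[0,-0.025,0],[0,0,0],0],[[0,-0.025,0],[0,0,0],0],[[0,-0.02,0],[0,0,0],0],[[0,-0.015,0],[0,0,0],0],[[0,0,0],[0,0,0],0]]' 40
python3 - <<'E'
from h import *
where(); snap('wrist','w2')
E
```

```text
clock: 5.92
position: [0.4498, 0.0206, 0.0698]
ee_rot: [2.223, 2.217, 0.002]
force: [-3.9, -9.3, 20.5]
width: 0.098
5.92 [0.4498 0.0206 0.0698] F [-3.9 -9.3 20.5] w 0.098
[[ 0.003  1.     0.002]
 [ 1.    -0.003 -0.   ]
 [-0.     0.002 -1.   ]]
q [-0.59  0.41  0.55  2.2  -0.37  0.62  0.22]
```

View pics/w2.png

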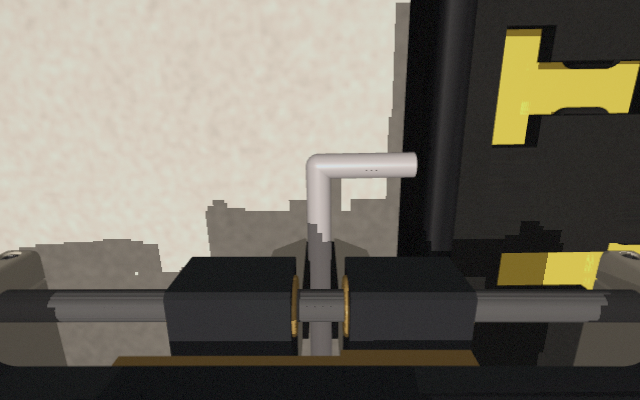

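```bash
python3 -m pendant '[[[-0.001,-0.01,-0.001],[0,0,0],0],[[-0.001,-0.006,-0.001],[0,0,0],0],[[0,-0.005,0],[0,0,0],0],[[0,0,0],[0,0,0],0],[[0,0,0],[0,0,0],0]]' 40
python3 -m pendant '[[[0,-0.005,0],[0,0,0],0],[[0,-0.003,0],[0,0,0],0],[[0,0,0],[0,0,0],0]]' 40
python3 - <<'E'
from h import *
where()
E
```

```text
clock: 6.6
position: [0.4291, 0.0203, 0.0701]
ee_rot: [2.222, 2.22, -0.0]
force: [5.1, -2.7, -15.9]
width: 0.097
clock: 6.98
position: [0.4291, 0.0203, 0.0709]
ee_rot: [2.213, 2.212, 0.013]
force: [32.1, -3.4, -51.7]
width: 0.094
6.97 [0.4291 0.0203 0.0709] F [ 32.1  -3.4 -51.7] w 0.094
[[ 0.     1.     0.015]
 [ 1.    -0.    -0.003]
 [-0.003  0.015 -1.   ]]
q [-0.62  0.37  0.56  2.25 -0.35  0.58  0.21]
```

The drawer is at its stop, with the bar at x=0.429. I'll relax, release and rise.

```bash
python3 -m pendant '[[[0,0.008,0.001],[0,0,0],0],[[0,0,0],[0,0,0],0.024],[[0,0,0],[0,0,0],0.024],[[0,0,0],[0,0,0],0.024],[[0,0,-0.03],[0,0,0],0.024],[[0,0,-0.05],[0,0,0],0.024],[[0,0,-0.05],[0,0,0],0.05],[[0,0.02,-0.05],[0,0,0],0.0918],[[0,0.02,-0.05],[0,0,0],0.0918],[[0,0,0],[0,0,0],0.0918]]'
python3 - <<'E'
from h import *
where(); snap('wrist','w3'); snap('top','top3')
E
```

```text
clock: 8.22
position: [0.4716, 0.0209, 0.3026]
ee_rot: [2.22, 2.219, 0.009]
force: [0.7, -0.2, 0.1]
width: 0.646
8.22 [0.4716 0.0209 0.3026] F [ 0.7 -0.2  0.1] w 0.646
[[ 0.001  1.     0.006]
 [ 1.    -0.001  0.002]
 [ 0.002  0.006 -1.   ]]
q [-0.8   0.11  0.73  1.86 -0.08  1.2  -0.04]
```

View pics/w3.png

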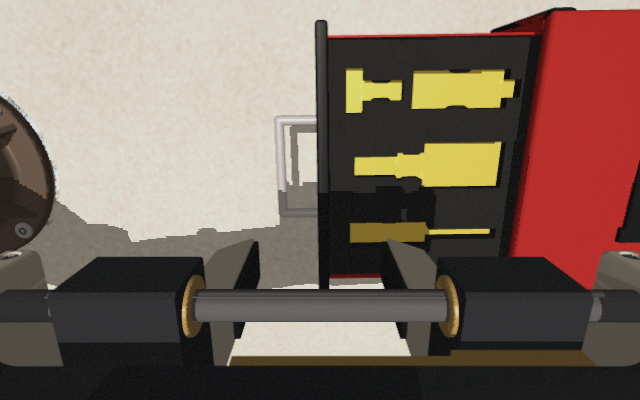

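The wrist view shows all four pockets: bleedkey and hexset around row 90, pliers from (353,165) to (502,165), and screwdriver from (350,232) to (490,232). Next I'll fit positions to the pliers and screwdriver pockets.

```bash
python3 - <<'E'
from h import *
im,d,s=load('w3'); C=cloud('wrist',d,s); z=C[...,2]
hsv=cv2.cvtColor(im,cv2.COLOR_RGB2HSV); y=((hsv[...,0]>20)&(hsv[...,0]<35)&(hsv[...,1]>100)&(hsv[...,2]>60)).astype(np.uint8); y[255:]=0
n,l,stt,_=cv2.connectedComponentsWithStats(y)
a=np.radians(0.8); ex=np.array([np.cos(a),np.sin(a)]); ey=np.array([-ex[1],ex[0]])
foam=(z>.083)&(z<.093); print('foam z',np.nanmedian(z[foam]))
for i in range(1,n):
    if stt[i,4]<200: continue
    P=C[l==i]; zf=np.median(P[:,2]); 
    # reproject pixel rays onto plane of floor for less noise: use ray scaling from camera centre
    vv,uu=np.where(l==i); A=pts('wrist',np.c_[uu,vv],np.full(len(uu),.1),s);B=pts('wrist',np.c_[uu,vv],np.full(len(uu),.2),s)
    def onz(h): t=(h-A[:,2])/(B[:,2]-A[:,2]); return A+t[:,None]*(B-A)
    Q=onz(zf); X=Q[:,:2]@ex; Y=Q[:,:2]@ey
    print(i,stt[i].tolist(),'floor z',zf.round(4),'X',np.percentile(X,[.5,50,99.5]).round(4),'Y',np.percentile(Y,[.5,50,99.5]).round(4))
    for xb in np.arange(X.min(),X.max(),.012):
        k=(X>=xb)&(X<xb+.012); print('   %.3f: %.4f %.4f'%(xb+.006,*np.percentile(Y[k],[2,98])))
# drawer front/rails
print('ex',ex)
E
python3 - <<'E'
import sys; sys.path.insert(0,'.')
import os; os.chdir('.')
from h import *
im,d,s=load('w3'); i=cv2.resize(im[40:300,270:560],None,fx=2.7,fy=2.2,interpolation=cv2.INTER_CUBIC); i=np.clip(i.astype(int)*2,0,255).astype(np.uint8); cv2.imwrite('pics/w3z.png',i[:,:,::-1])
E
```

```text
foam z 0.08756560155271609
1 [345, 68, 58, 45, 1545] floor z nan X [nan nan nan] Y [nan nan nan]Traceback (most recent call last):
  File "<stdin>", line 15, in <module>
ValueError: arange: cannot compute length
```

View pics/w3z.png

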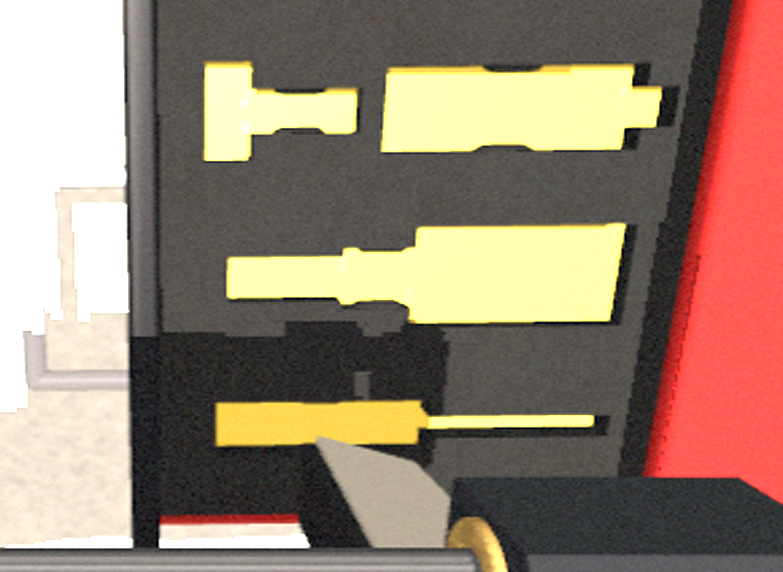

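```bash
python3 -m pendant '[[[-0.05,0.02,-0.01],[0,0,0],0.0918],[[-0.055,0.02,-0.01],[0,0,0],0.0918],[[0,0,0],[0,0,0],0.0918],[[0,0,0],[0,0,0],0.0918]]'
cat > pock.py <<'E'
from h import *
def pockets(fn,rowmax=255,a=0.8):
    im,d,s=load(fn); C=cloud('wrist',d,s); z=C[...,2]
    hsv=cv2.cvtColor(im,cv2.COLOR_RGB2HSV); y=((hsv[...,0]>20)&(hsv[...,0]<35)&(hsv[...,1]>100)&(hsv[...,2]>60)).astype(np.uint8); y[rowmax:]=0
    n,l,stt,_=cv2.connectedComponentsWithStats(y)
    a=np.radians(a); ex=np.array([np.cos(a),np.sin(a)]); ey=np.array([-ex[1],ex[0]])
    foam=(z>.083)&(z<.093); print('foam z',np.nanmedian(z[foam]))
    for i in range(1,n):
        if stt[i,4]<200: continue
        P=C[l==i]; zf=np.nanmedian(P[:,2])
        vv,uu=np.where(l==i); A=pts('wrist',np.c_[uu,vv],np.full(len(uu),.1),s);B=pts('wrist',np.c_[uu,vv],np.full(len(uu),.2),s)
        t=(zf-A[:,2])/(B[:,2]-A[:,2]); Q=A+t[:,None]*(B-A)
        X=Q[:,:2]@ex; Y=Q[:,:2]@ey
        print(i,stt[i].tolist(),'floor z',zf.round(4),'X',np.percentile(X,[.3,50,99.7]).round(4),'Y',np.percentile(Y,[.3,50,99.7]).round(4))
        print('  ',' '.join('%.3f:%.1f,%.1f'%(xb+.006,*(1000*np.percentile(Y[(X>=xb)&(X<xb+.012)],[2,98]))) for xb in np.arange(X.min(),X.max(),.012) if ((X>=xb)&(X<xb+.012)).any()))
E
python3 - <<'E'
from pock import *
where(); snap('wrist','w4'); pockets('w4')
E
```

```text
clock: 8.82
position: [0.5077, -0.084, 0.3179]
ee_rot: [-2.221, -2.218, 0.003]
force: [-0.7, -0.2, 0.3]
width: 0.999
8.82 [ 0.5077 -0.084   0.3179] F [-0.7 -0.2  0.3] w 0.999
[[ 0.002  1.    -0.003]
 [ 1.    -0.002  0.   ]
 [ 0.    -0.003 -1.   ]]
q [-0.59  0.21  0.81  1.74 -0.16  1.26  0.26]
foam z 0.08759528418637039
2 [322, 35, 155, 53, 5948] floor z 0.0776 X [0.5094 0.6082 0.6672] Y [-0.0118  0.0138  0.0382]
   0.515:2.8,24.3 0.527:2.6,24.1 0.539:3.4,23.9 0.551:1.4,25.5 0.563:0.1,27.0 0.575:1.7,25.3 0.587:-10.5,37.3 0.599:-10.7,37.2 0.611:-10.9,37.0 0.623:-11.0,37.6 0.635:-10.3,37.4 0.647:-10.5,37.2 0.659:-10.8,37.0 0.671:-10.8,36.8
3 [319, 125, 148, 27, 2738] floor z 0.0736 X [0.5048 0.5651 0.6684] Y [-0.0795 -0.0652 -0.0507]
   0.511:-79.2,-51.4 0.523:-79.4,-51.6 0.535:-79.6,-50.7 0.547:-77.6,-53.1 0.559:-77.8,-52.2 0.571:-79.0,-51.3 0.583:-79.2,-51.5 0.595:-79.4,-51.6 0.607:-70.7,-60.6 0.619:-70.9,-60.7 0.631:-71.0,-59.9 0.643:-70.1,-60.1 0.655:-70.3,-60.3 0.667:-70.5,-60.5
```

View pics/w4.png

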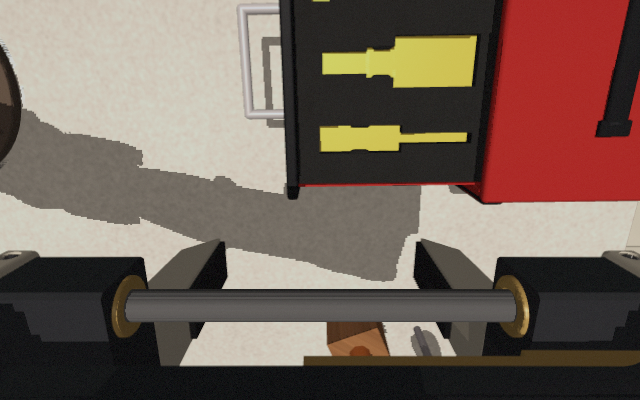

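```bash
python3 - <<'E'
from h import *
for fn in ['w3','w4']:
    im,d,s=load(fn); C=cloud('wrist',d,s); z=C[...,2]
    b=(z>.078)&(z<.100)&(C[...,0]<.445)&(C[...,0]>.41)&(C[...,1]<.1)&(C[...,1]>-.05); P=C[b]; b2=P[P[:,2]>.09]
    print(fn,len(P),P.min(0),P.max(0),'crest',np.median(b2,0), 'xr',np.percentile(P[:,0],[2,98]), np.polyfit(b2[:,1],b2[:,0],1))
im,d,s=load('top3'); C=cloud('top',d);z=C[...,2]
i=cv2.resize(im[80:240,90:520],None,fx=1.85,fy=1.85,interpolation=cv2.INTER_CUBIC); cv2.imwrite('pics/top3z.png',i[:,:,::-1])
E
```

```text
w3 1116 [ 0.42522625 -0.03517497  0.08551171] [0.44450206 0.07483577 0.09422345] crest [0.43154379 0.02478106 0.09193573] xr [0.42587903 0.44342303] [-0.00175527  0.432211  ]
w4 1322 [ 0.42554689 -0.03429681  0.08549626] [0.4449425  0.07482914 0.09510161] crest [0.43194745 0.02611027 0.09192317] xr [0.4264063  0.44348554] [-0.0007305   0.43251884]
```

View pics/top3z.png

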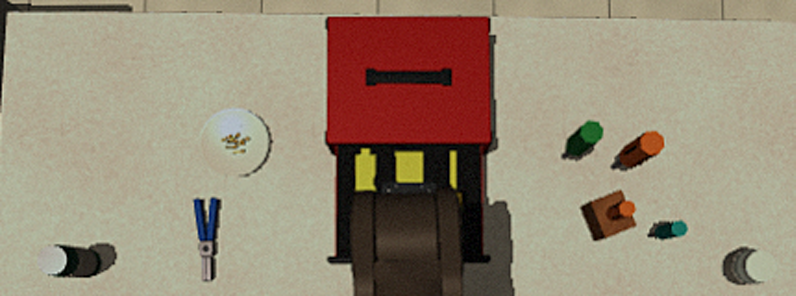

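```bash
python3 - <<'E'
from h import *
h=np.array([np.cos(np.radians(-68)),np.sin(np.radians(-68)),0]); d=np.radians(20)
z=h*np.cos(d)+np.array([0,0,-np.sin(d)]); x=axes([0,0,-1],z)
print(x.round(3))
plan([.51,-.20,.26],x,.05,maxr=9)
E
```

```text
[[-0.128  0.927  0.352]
 [ 0.317  0.375 -0.871]
 [-0.94   0.    -0.342]]
9 rows:
[[[-0.013,0.0003,0.0064],[-1.5,-7.7,-2.1],0.05],[[-0.012,-0.0004,0.0082],[-1.5,-7.7,-2.1],0.05],[[-0.0108,-0.0011,0.0096],[-1.5,-7.7,-2.2],0.05],[[-0.0093,-0.0017,0.0109],[-1.5,-7.6,-2.1],0.05],[[-0.0077,-0.0023,0.0121],[-1.5,-7.7,-2.1],0.05],[[-0.006,-0.0029,0.0128],[-1.5,-7.7,-2.1],0.05],[[-0.0041,-0.0035,0.0135],[-1.5,-7.7,-2.1],0.05],[[-0.0021,-0.0039,0.0138],[-1.5,-7.7,-2.1],0.05],[[-0.0001,-0.0043,0.0139],[-1.6,-7.7,-2.2],0.05]]
```

```bash
python3 -m pendant '[[[-0.013,0,0.006],[-1.5,-7.7,-2.1],0.05],[[-0.012,0,0.008],[-1.5,-7.7,-2.1],0.05],[[-0.011,-0.001,0.010],[-1.5,-7.7,-2.1],0.05],[[-0.009,-0.002,0.011],[-1.5,-7.7,-2.1],0.05],[[-0.008,-0.002,0.012],[-1.5,-7.7,-2.1],0.05],[[0,0,0],[0,0,0],0.05]]'
python3 - <<'E'
from h import *
where()
E
```

```text
clock: 9.62
position: [0.5089, -0.1467, 0.2854]
ee_rot: [1.604, 1.957, -0.506]
force: [-0.2, -0.1, 0.4]
width: 0.545
9.62 [ 0.5089 -0.1467  0.2854] F [-0.2 -0.1  0.4] w 0.545
[[-0.133  0.975  0.178]
 [ 0.766  0.215 -0.605]
 [-0.628  0.056 -0.776]]
q [-1.    0.21  0.85  2.06  0.65  0.96 -0.36]
```

```bash
python3 -m pendant '[[[-0.006,-0.003,0.013],[-1.5,-7.7,-2.1],0.05],[[-0.004,-0.003,0.013],[-1.5,-7.7,-2.1],0.05],[[-0.002,-0.004,0.014],[-1.5,-7.7,-2.1],0.05],[[0,-0.004,0.014],[-1.6,-7.7,-2.2],0.05],[[0,0,0],[0,0,0],0.05]]'
python3 - <<'E'
from h import *
where(); snap('wrist','w5'); snap('side','s5'); snap('top','top5')
h=np.array([np.cos(np.radians(-68)),np.sin(np.radians(-68)),0]); d=np.radians(20)
z=h*np.cos(d)+np.array([0,0,-np.sin(d)]); x=axes([0,0,-1],z)
plan([.51,-.21,.22],x,.05,maxr=9)
E
```

```text
clock: 10.25
position: [0.5109, -0.2012, 0.2606]
ee_rot: [1.116, 1.656, -0.794]
force: [0.2, -0.0, 0.8]
width: 0.546
10.25 [ 0.5109 -0.2012  0.2606] F [ 0.2 -0.   0.8] w 0.546
[[-0.13   0.928  0.349]
 [ 0.309  0.372 -0.875]
 [-0.942 -0.006 -0.335]]
q [-1.12  0.62  0.95  2.37  1.31  0.77 -1.08]
1 rows:
[[[0.0375,-0.0055,0.0212],[-0.1,0.1,-0.4],0.05]]
```

View pics/w5.png

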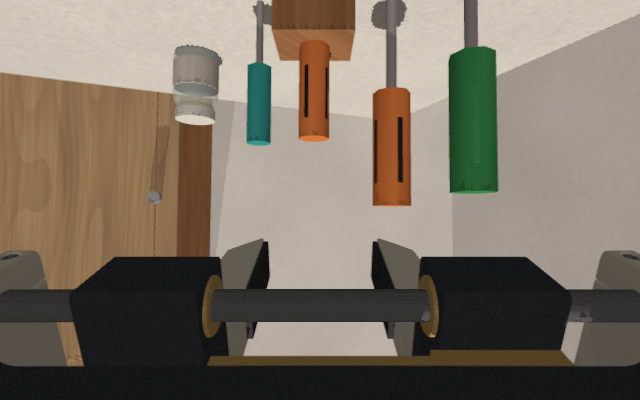

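View pics/s5.png

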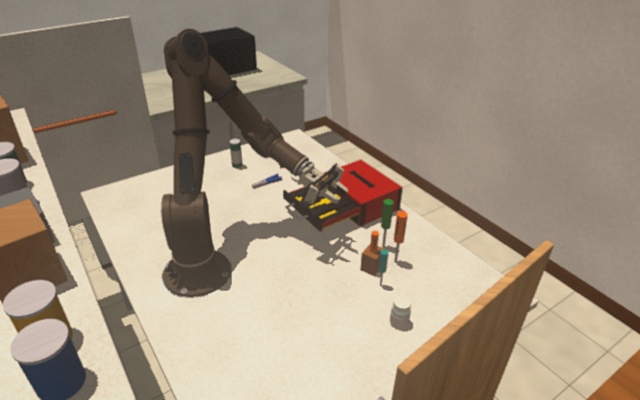

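The wrist view is upside-down. It shows the small orange screwdriver in the stand at (314,90), with stripes on two flats at about 306 and 327. I'll pin down its axis and the yaw of its flats.

```bash
python3 - <<'E'
from h import *
im,d,s=load('w5'); C=cloud('wrist',d,s); z=C[...,2]
hsv=cv2.cvtColor(im,cv2.COLOR_RGB2HSV)
m=np.zeros((400,640),bool); m[40:142,290:340]=1
o=m&(z>.09)&(z<.175)&(C[...,1]<-.25)&(C[...,1]>-.40); P=C[o]; print(len(P),P.min(0),P.max(0))
cam=pts('wrist',[[320,198]],[1e-6],s)[0]; print('cam',cam)
for lo in np.arange(.09,.17,.015):
    Q=P[(P[:,2]>lo)&(P[:,2]<lo+.015)]
    if len(Q)<20: continue
    # fit circle r=13.5
    from scipy.optimize import least_squares
    f=lambda c: np.hypot(Q[:,0]-c[0],Q[:,1]-c[1])-.0132
    r=least_squares(f,[.56,-.337],loss='soft_l1',f_scale=.002); print(round(lo,3),len(Q),r.x.round(4))
# stand faces: points z<.08
m2=np.zeros((400,640),bool); m2[0:60,265:365]=1
S=C[m2&(z>.02)&(z<.08)]; t=C[m2&(z>.08)&(z<.089)]
print(len(S),len(t)); 
for row in [8,20]:
    print((C[row,268:362:4]*1000).round().tolist())
i=cv2.resize(im[0:210,240:500],None,fx=3,fy=2.8,interpolation=cv2.INTER_CUBIC); cv2.imwrite('pics/w5z.png',cv2.rotate(i,cv2.ROTATE_180)[:,:,::-1])
E
```

```text
2849 [ 0.54371219 -0.35262439  0.09000915] [ 0.57054921 -0.32383692  0.17017877]
cam [ 0.44519585 -0.03917178  0.23854542]
0.09 504 [ 0.5578 -0.3391]
0.105 493 [ 0.5579 -0.339 ]
0.12 508 [ 0.5578 -0.3391]
0.135 515 [ 0.5578 -0.3391]
0.15 519 [ 0.5579 -0.3391]
0.165 310 [ 0.5578 -0.3391]
2052 2368
[[538.0, -437.0, -0.0], [515.0, -325.0, 66.0], [518.0, -324.0, 66.0], [521.0, -321.0, 67.0], [525.0, -322.0, 66.0], [528.0, -320.0, 66.0], [531.0, -318.0, 66.0], [533.0, -316.0, 67.0], [537.0, -315.0, 67.0], [540.0, -313.0, 67.0], [543.0, -313.0, 66.0], [546.0, -311.0, 67.0], [549.0, -310.0, 67.0], [553.0, -310.0, 66.0], [555.0, -307.0, 67.0], [558.0, -307.0, 66.0], [562.0, -307.0, 65.0], [565.0, -305.0, 66.0], [568.0, -303.0, 66.0], [571.0, -301.0, 67.0], [574.0, -300.0, 67.0], [577.0, -299.0, 67.0], [632.0, -398.0, -0.0], [636.0, -396.0, 0.0]]
[[544.0, -460.0, 1.0], [515.0, -325.0, 76.0], [518.0, -322.0, 77.0], [522.0, -322.0, 77.0], [525.0, -320.0, 77.0], [528.0, -319.0, 77.0], [531.0, -318.0, 77.0], [534.0, -316.0, 77.0], [537.0, -315.0, 77.0], [540.0, -314.0, 77.0], [543.0, -313.0, 77.0], [546.0, -311.0, 77.0], [549.0, -310.0, 77.0], [552.0, -308.0, 77.0], [556.0, -309.0, 76.0], [558.0, -306.0, 77.0], [561.0, -304.0, 77.0], [564.0, -303.0, 77.0], [568.0, -303.0, 77.0], [571.0, -302.0, 76.0], [574.0, -301.0, 76.0], [577.0, -299.0, 77.0], [644.0, -420.0, 0.0], [648.0, -417.0, 1.0]]
```

View pics/w5z.png

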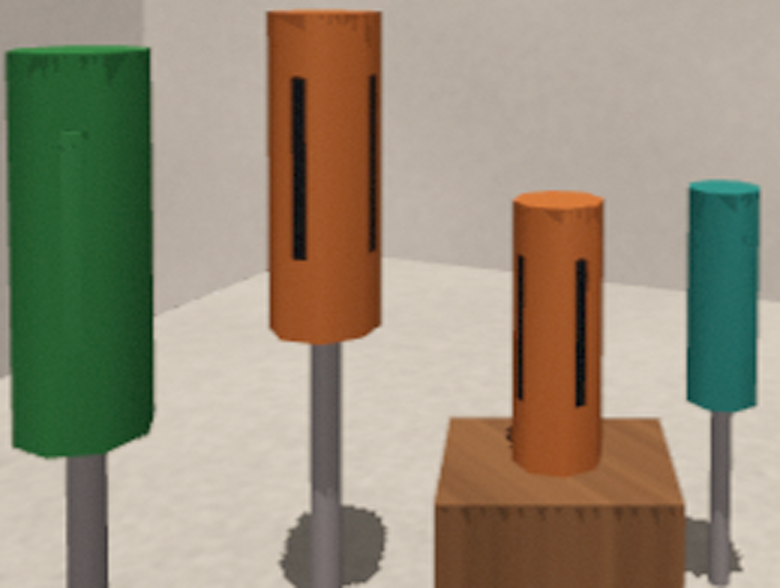

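```bash
python3 - <<'E'
from h import *
from scipy.optimize import least_squares
im,d,s=load('w5'); C=cloud('wrist',d,s); z=C[...,2]
def fit(b,r0,zl,zh,c0):
    m=np.zeros((400,640),bool); m[b[0]:b[1],b[2]:b[3]]=1
    P=C[m&(z>zl)&(z<zh)]; P=P[np.hypot(P[:,0]-c0[0],P[:,1]-c0[1])<.03]
    out=[]
    for th in range(0,45,3):
        def f(p):
            dx,dy=P[:,0]-p[0],P[:,1]-p[1]; ph=np.degrees(np.arctan2(dy,dx))
            e=(ph-th+22.5)%45-22.5
            return np.hypot(dx,dy)-p[2]/np.cos(np.radians(e))
        r=least_squares(f,[*c0,r0],loss='soft_l1',f_scale=.001); out.append((r.cost*1e6,th,r.x.round(4).tolist()))
    out.sort(); print(len(P),[ (round(o[0],1),o[1]) for o in out], out[0][2])
fit((45,138,290,340),.013,.09,.168,(.5578,-.3391))
fit((90,200,365,420),.017,.09,.23,(.655,-.36))
E
```

```text
2649 [(np.float64(386.9), 6), (np.float64(387.4), 9), (np.float64(421.3), 3), (np.float64(421.4), 12), (np.float64(477.0), 0), (np.float64(477.6), 15), (np.float64(541.6), 18), (np.float64(542.2), 42), (np.float64(599.0), 21), (np.float64(604.6), 39), (np.float64(647.9), 24), (np.float64(658.4), 36), (np.float64(683.4), 27), (np.float64(688.6), 33), (np.float64(697.1), 30)] [0.5579, -0.3392, 0.013]
4211 [(np.float64(720.9), 6), (np.float64(747.1), 3), (np.float64(814.8), 9), (np.float64(882.9), 0), (np.float64(995.7), 12), (np.float64(1088.9), 42), (np.float64(1193.3), 15), (np.float64(1297.8), 39), (np.float64(1377.0), 18), (np.float64(1462.2), 36), (np.float64(1522.2), 21), (np.float64(1583.7), 33), (np.float64(1619.2), 24), (np.float64(1643.7), 30), (np.float64(1658.3), 27)] [0.6566, -0.3641, 0.0188]
```

```bash
cat >> h.py <<'E'
def pick(az=-77,dd=20):
    h=np.array([np.cos(np.radians(az)),np.sin(np.radians(az)),0]); d=np.radians(dd)
    z=h*np.cos(d)+np.array([0,0,-np.sin(d)]); return axes([0,0,-1],z)
E
python3 - <<'E'
from h import *
x=pick(); A=np.array([.5578,-.3391,.128]); print(x.round(3))
plan(A-.08*x[:,2],x,.05,maxs=.03,maxr=5)
E
```

```text
[[-0.077  0.974  0.211]
 [ 0.333  0.225 -0.916]
 [-0.94   0.    -0.342]]
5 rows:
[[[0.0153,0.0004,0.0206],[1.7,0,0.5],0.05],[[0.0154,0.0009,0.0205],[1.6,0,0.6],0.05],[[0.0154,0.0014,0.0205],[1.7,0,0.5],0.05],[[0.0153,0.0018,0.0204],[1.7,0,0.6],0.05],[[0.0154,0.0022,0.0204],[1.6,0,0.5],0.05]]
```

```bash
python3 -m pendant '[[[0.015,0.0005,0.0205],[1.7,0,0.5],0.05],[[0.0155,0.001,0.0205],[1.6,0,0.6],0.05],[[0.0155,0.0015,0.0205],[1.7,0,0.5],0.05],[[0.015,0.002,0.0205],[1.7,0,0.6],0.05],[[0.0155,0.002,0.0205],[1.6,0,0.5],0.05],[[0,0,0],[0,0,0],0.05]]'
python3 - <<'E'
from h import *
where(); x=pick(); A=np.array([.5578,-.3391,.128])
plan(A+.007*x[:,2],x,.05,maxs=.02,maxr=5)
snap('wrist','w6')
E
```

```text
clock: 11.15
position: [0.5422, -0.2662, 0.1558]
ee_rot: [1.26, 1.584, -0.881]
force: [-0.1, 0.9, -0.1]
width: 0.549
11.15 [ 0.5422 -0.2662  0.1558] F [-0.1  0.9 -0.1] w 0.549
[[-0.075  0.974  0.214]
 [ 0.332  0.226 -0.916]
 [-0.94   0.002 -0.341]]
q [-0.84  0.91  0.84  2.24  1.27  0.63 -1.23]
5 rows:
[[[0.0001,-0.0003,0.0173],[0,0,0],0.05],[[0.0002,-0.0002,0.0173],[0,0,0],0.05],[[0.0001,-0.0003,0.0173],[0.1,0,0],0.05],[[0.0002,-0.0002,0.0173],[0,0.1,-0.1],0.05],[[0.0001,-0.0003,0.0173],[0,0,0],0.05]]
```

View pics/w6.png

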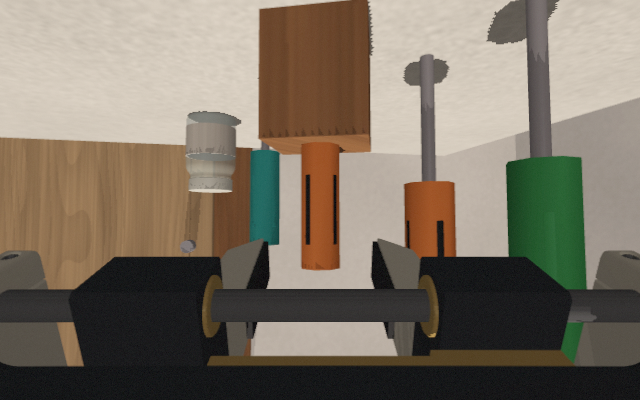

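The screwdriver is centred between the fingers at column 320. The green one on the right is clear of the gripper body. I'll advance and grip.

```bash
python3 -m pendant '[[[0,0,0.0175],[0,0,0],0.05],[[0,0,0.0175],[0,0,0],0.05],[[0,-0.001,0.0175],[0,0,0],0.05],[[0,0,0.0175],[0,0,0],0.05],[[0,0,0.0165],[0,0,0],0.05],[[0,0,0],[0,0,0],0.05]]' 25
python3 -m pendant '[[[0,0,0],[0,0,0],0.01],[[0,0,0],[0,0,0],0.01],[[0,0,0],[0,0,0],0.01],[[0,0,0],[0,0,0],0.01],[[0,0,0],[0,0,0],0.01]]' 25
python3 - <<'E'
from h import *
where(); snap('wrist','w7'); snap('side','s7')
E
```

```text
clock: 11.95
position: [0.5584, -0.3458, 0.1274]
ee_rot: [1.257, 1.584, -0.884]
force: [-0.8, -0.7, 0.2]
width: 0.544
clock: 12.58
position: [0.5585, -0.3454, 0.1258]
ee_rot: [1.254, 1.586, -0.885]
force: [1.0, 2.5, 1.7]
width: 0.284
12.57 [ 0.5585 -0.3454  0.1258] F [1.  2.5 1.7] w 0.284
[[-0.08   0.974  0.214]
 [ 0.328  0.228 -0.916]
 [-0.941 -0.003 -0.338]]
q [-0.69  1.03  0.87  2.21  1.55  0.51 -1.46]
```

View pics/w7.png

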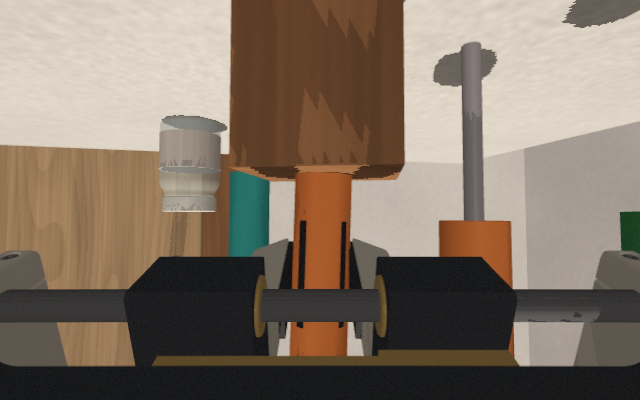

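```bash
python3 -m pendant '[[[0,0,0],[0,0,0],0.01],[[-0.0094,0,-0.0034],[0,0,0],0.01],[[-0.0188,0,-0.0068],[0,0,0],0.01],[[-0.0188,0,-0.0068],[0,0,0],0.01],[[-0.0188,0,-0.0068],[0,0,0],0.01],[[-0.0188,0,-0.0068],[0,0,0],0.01],[[-0.0188,0,-0.0068],[0,0,0],0.01],[[0,0,0],[0,0,0],0.01]]' 35
python3 - <<'E'
from h import *
where(); snap('wrist','w8'); snap('side','s8')
E
```

```text
clock: 13.68
position: [0.5578, -0.3457, 0.2366]
ee_rot: [1.258, 1.584, -0.884]
force: [-0.5, 1.0, -1.5]
width: 0.282
13.68 [ 0.5578 -0.3457  0.2366] F [-0.5  1.  -1.5] w 0.282
[[-0.077  0.974  0.213]
 [ 0.33   0.227 -0.916]
 [-0.941 -0.    -0.339]]
q [-0.76  0.79  0.99  2.2   1.38  0.56 -1.08]
```

View pics/s8.png

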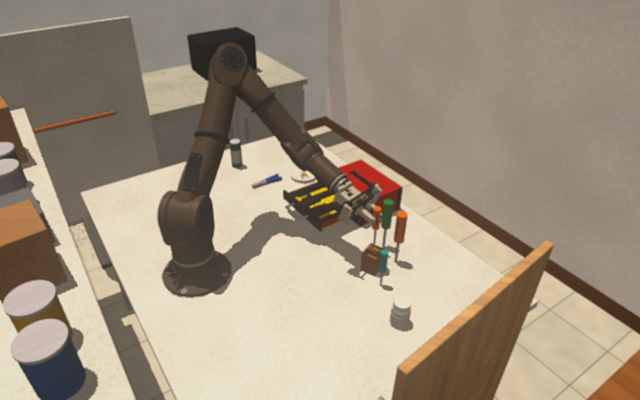

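View pics/w8.png

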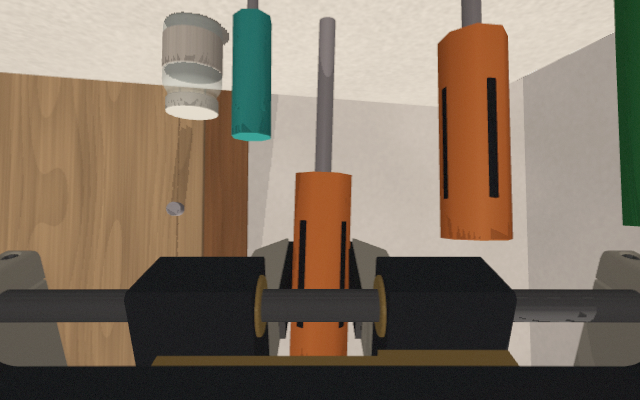

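```bash
cat >> h.py <<'E'
def place(tau=70,yaw=.6):
    a=np.radians(yaw); e=np.array([np.cos(a),np.sin(a),0]); t=np.radians(tau); u=np.array([0,0,1.])
    return axes(np.sin(t)*e+np.cos(t)*u, np.cos(t)*e-np.sin(t)*u)
E
python3 - <<'E'
from h import *
im,d,s=load('w8'); C=cloud('wrist',d,s)
Rt=R.from_rotvec(s['ee_rot']).as_matrix()
hsv=cv2.cvtColor(im,cv2.COLOR_RGB2HSV)
m=np.zeros((400,640),bool); m[170:245,290:356]=1
z=C[...,2]; o=m&(np.abs(C[...,0]-.558)<.03)&(np.abs(C[...,1]+.34)<.03)
P=C[o]; print(len(P),'lowest handle z',np.percentile(P[:,2],[.2,1,50]))
m[:]=0; m[60:165,305:345]=1; o=m&(np.abs(C[...,0]-.558)<.03)&(np.abs(C[...,1]+.34)<.03); Q=C[o]
for zz in (.13,.15,.17,.185): q=Q[abs(Q[:,2]-zz)<.006]; print('shaft',zz,len(q),q.mean(0).round(4) if len(q) else '')
from scipy.optimize import least_squares
for zz in (.20,.21,.22): 
    q=P[abs(P[:,2]-zz)<.005]; r=least_squares(lambda c:np.hypot(q[:,0]-c[0],q[:,1]-c[1])-.0135,[.558,-.34]); print('axis',zz,r.x.round(4))
where()
plan([.53,-.20,.34],place(),.01,maxs=.03,maxr=8)
E
```

```text
4155 lowest handle z [0.19374278 0.19559775 0.21171695]
shaft 0.13 0 
shaft 0.15 421 [ 0.5575 -0.3366  0.1499]
shaft 0.17 413 [ 0.5569 -0.3367  0.17  ]
shaft 0.185 421 [ 0.5565 -0.3369  0.1849]
axis 0.2 [ 0.5568 -0.3403]
axis 0.21 [ 0.5565 -0.3403]
axis 0.22 [ 0.5563 -0.3404]
13.78 [ 0.558  -0.3451  0.2351] F [ 0.1  0.2 -2.5] w 0.278
[[-0.08   0.974  0.213]
 [ 0.33   0.228 -0.916]
 [-0.941 -0.002 -0.339]]
q [-0.76  0.8   0.99  2.2   1.38  0.56 -1.08]
16 rows:
[[[-0.003,0.0003,-0.0109],[2.9,3.9,6.3],0.01],[[-0.0023,0.0001,-0.0111],[3.0,4.0,6.3],0.01],[[-0.0015,-0.0003,-0.0112],[2.9,3.9,6.3],0.01],[[-0.0008,-0.0007,-0.0113],[2.9,4.0,6.2],0.01],[[-0.0001,-0.0013,-0.0113],[3.0,3.9,6.3],0.01],[[0.0005,-0.0019,-0.0111],[2.9,4.0,6.3],0.01],[[0.0011,-0.0025,-0.011],[2.9,3.9,6.3],0.01],[[0.0014,-0.0032,-0.0108],[3.0,3.9,6.3],0.01],[[0.0018,-0.0039,-0.0105],[2.9,4.0,6.3],0.01],[[0.002,-0.0047,-0.0101],[2.9,3.9,6.3],0.01]]
[[[0.0022,-0.0054,-0.0097],[3.0,4.0,6.2],0.01],[[0.0021,-0.0061,-0.0093],[2.9,3.9,6.3],0.01],[[0.0021,-0.0069,-0.0088],[2.9,4.0,6.3],0.01],[[0.0019,-0.0075,-0.0083],[3.0,3.9,6.3],0.01],[[0.0016,-0.008,-0.0078],[2.9,3.9,6.3],0.01],[[0.0012,-0.0087,-0.0072],[2.9,4.0,6.3],0.01]]
```

```bash
python3 -m pendant '[[[-0.0282,0,-0.0102],[0,0,0],0.01],[[-0.0282,0,-0.0102],[0,0,0],0.01],[[-0.0282,0,-0.0102],[0,0,0],0.01],[[0,0,0],[0,0,0],0.01]]' 35
python3 - <<'E'
from h import *
where()
plan([.53,-.22,.34],place(),.01,maxs=.03,maxr=8)
E
```

```text
clock: 14.28
position: [0.5586, -0.3453, 0.3263]
ee_rot: [1.257, 1.585, -0.884]
force: [0.3, 0.4, -1.7]
width: 0.282
14.28 [ 0.5586 -0.3453  0.3263] F [ 0.3  0.4 -1.7] w 0.282
[[-0.077  0.974  0.214]
 [ 0.33   0.228 -0.916]
 [-0.941 -0.    -0.338]]
q [-0.83  0.6   1.06  2.14  1.26  0.68 -0.78]
16 rows:
[[[0.0019,0,-0.0078],[2.9,3.9,6.3],0.01],[[0.0024,-0.0006,-0.0077],[3.0,4.0,6.3],0.01],[[0.0029,-0.0012,-0.0075],[2.9,3.9,6.2],0.01],[[0.0031,-0.002,-0.0072],[3.0,4.0,6.3],0.01],[[0.0034,-0.0027,-0.0068],[2.9,3.9,6.3],0.01],[[0.0035,-0.0034,-0.0064],[2.9,3.9,6.3],0.01],[[0.0036,-0.0041,-0.006],[3.0,4.0,6.3],0.01],[[0.0034,-0.0048,-0.0055],[2.9,3.9,6.2],0.01],[[0.0032,-0.0055,-0.005],[3.0,3.9,6.3],0.01],[[0.0029,-0.006,-0.0045],[2.9,4.0,6.3],0.01]]
[[[0.0026,-0.0065,-0.0041],[3.0,3.9,6.3],0.01],[[0.002,-0.007,-0.0035],[2.9,4.0,6.3],0.01],[[0.0015,-0.0074,-0.003],[2.9,3.9,6.2],0.01],[[0.0009,-0.0076,-0.0025],[3.0,3.9,6.3],0.01],[[0.0001,-0.0078,-0.0021],[2.9,4.0,6.3],0.01],[[-0.0005,-0.0079,-0.0018],[3.0,3.9,6.3],0.01]]
```

```bash
python3 -m pendant '[[[-0.0282,0,-0.0102],[0,0,0],0.01],[[0.002,0,-0.008],[2.9,3.9,6.3],0.01],[[0.0025,-0.0005,-0.0075],[3,4,6.3],0.01],[[0.003,-0.001,-0.0075],[2.9,3.9,6.2],0.01],[[0.003,-0.002,-0.007],[3,4,6.3],0.01],[[0.0035,-0.0025,-0.007],[2.9,3.9,6.3],0.01],[[0.0035,-0.0035,-0.0065],[2.9,3.9,6.3],0.01],[[0.0035,-0.004,-0.006],[3,4,6.3],0.01],[[0.0035,-0.005,-0.0055],[2.9,3.9,6.2],0.01],[[0.003,-0.0055,-0.005],[3,3.9,6.3],0.01]]' 35
python3 -m pendant '[[[0.003,-0.006,-0.0045],[2.9,4,6.3],0.01],[[0.0025,-0.0065,-0.004],[3,3.9,6.3],0.01],[[0.002,-0.007,-0.0035],[2.9,4,6.3],0.01],[[0.0015,-0.0075,-0.003],[2.9,3.9,6.2],0.01],[[0.001,-0.0075,-0.0025],[3,3.9,6.3],0.01],[[0,-0.008,-0.002],[2.9,4,6.3],0.01],[[0,-0.008,-0.002],[3,3.9,6.3],0.01],[[0,0,0],[0,0,0],0.01]]' 35
python3 - <<'E'
from h import *
where(); print(place().round(3)); snap('wrist','w9'); snap('side','s9')
E
```

```text
clock: 15.52
position: [0.5424, -0.2737, 0.3614]
ee_rot: [2.497, 0.924, -0.207]
force: [0.9, -0.7, -1.9]
width: 0.284
clock: 16.52
position: [0.5289, -0.2199, 0.3676]
ee_rot: [-3.094, -0.012, -0.537]
force: [-0.1, 0.5, -1.5]
width: 0.283
16.52 [ 0.5289 -0.2199  0.3676] F [-0.1  0.5 -1.5] w 0.283
[[ 0.942  0.008  0.337]
 [ 0.007 -1.     0.003]
 [ 0.337 -0.    -0.942]]
q [-0.55  0.06  1.02  1.81 -0.24  1.01 -1.  ]
[[ 0.94   0.01   0.342]
 [ 0.01  -1.     0.004]
 [ 0.342  0.    -0.94 ]]
```

View pics/w9.png

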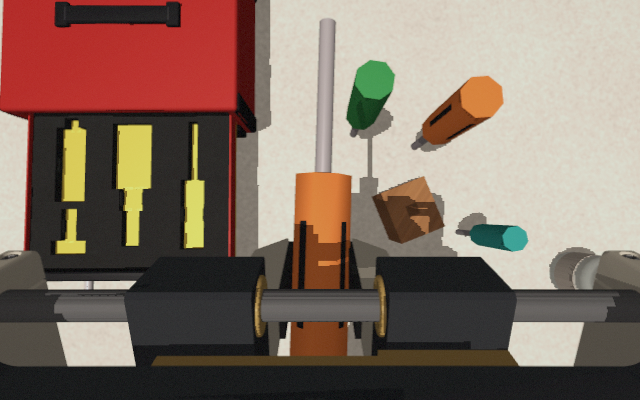

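View pics/s9.png

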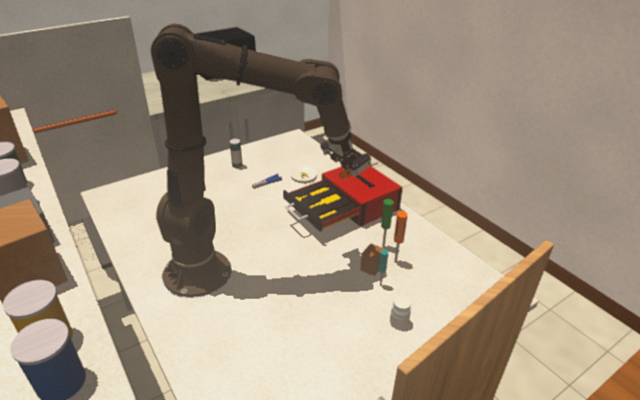

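The screwdriver is held level with its tip toward the toolbox, from (327,20) to (322,360). All four pockets are visible at left. I'll measure the held axis and re-measure the pockets in this view.

```bash
cat > axis.py <<'E'
from h import *
def axis(fn):
    im,d,s=load(fn); C=cloud('wrist',d,s); z=C[...,2]; p=np.array(s['position'])
    m=np.zeros((400,640),bool); m[10:245,285:362]=1
    ok=m&(np.abs(z-p[2])<.03); P=C[ok]
    e=[]
    for u in np.arange(.0,.14,.01):
        q=P[abs(P[:,0]-p[0]-u)<.004]
        if len(q)>15: e.append((u,q[:,1].mean()-p[1],(q[:,1].min()+q[:,1].max())/2-p[1],np.ptp(q[:,1]),q[:,2].max()-p[2]))
    e=np.array(e); print((e*1000).round(1))
    return e
E
python3 - <<'E'
from axis import *; from pock import pockets
e=axis('w9'); k=e[:,0]>.05; print('shaft yaw deg',np.degrees(np.arctan(np.polyfit(e[k,0],e[k,2],1)[0])))
k=e[:,0]<.035; print('handle yaw',np.degrees(np.arctan(np.polyfit(e[k,0],e[k,2],1)[0])))
pockets('w9',255,.6)
E
```

```text
[[ 10.   -1.5  -2.   36.1  20.4]
 [ 20.   -1.3  -1.6  25.8  20.4]
 [ 30.   -1.6  -1.2  26.6  20.3]
 [ 40.   -1.4  -1.7  25.6  19.8]
 [ 50.   -1.8  -1.9   7.7  10.7]
 [ 60.   -1.9  -1.8   7.7  10.9]
 [ 70.   -2.2  -2.2   7.7  10.7]
 [ 80.   -2.4  -2.6   7.7  10.7]
 [ 90.   -2.6  -2.5   7.7  10.9]
 [100.   -2.9  -2.9   7.8  10.7]
 [110.   -3.1  -3.1   7.3  10.6]]
shaft yaw deg -1.4505095302751037
handle yaw 2.3666321885937047
foam z 0.08733271613435017
1 [61, 120, 26, 82, 1764] floor z 0.0745 X [0.5673 0.6173 0.6742] Y [0.0826 0.0975 0.1127]
   0.573:82.9,111.6 0.585:83.2,111.9 0.597:83.6,112.3 0.609:82.6,112.3 0.621:82.9,111.7 0.633:83.2,112.0 0.645:83.6,112.4 0.657:82.6,112.7 0.669:88.6,102.6
2 [184, 123, 21, 126, 1714] floor z 0.0736 X [0.5067 0.5629 0.6691] Y [-0.0737 -0.0606 -0.0473]
   0.511:-73.2,-48.4 0.523:-73.0,-48.2 0.535:-72.9,-48.0 0.547:-72.7,-49.1 0.559:-72.6,-47.7 0.571:-73.7,-47.5 0.583:-73.6,-47.3 0.595:-73.5,-48.9 0.607:-64.1,-56.2 0.619:-64.0,-57.3 0.631:-63.8,-57.1 0.643:-63.7,-56.9 0.655:-63.5,-56.8 0.667:-63.4,-56.7
3 [116, 124, 37, 122, 3202] floor z 0.0775 X [0.5099 0.6088 0.6683] Y [-0.0057  0.0173  0.0402]
   0.516:9.5,25.2 0.528:8.6,25.5 0.540:8.8,25.7 0.552:6.6,28.7 0.564:5.5,28.9 0.576:5.7,29.1 0.588:-5.5,39.7 0.600:-5.5,40.0 0.612:-5.2,39.8 0.624:-5.0,39.2 0.636:-4.8,39.5 0.648:-4.6,39.8 0.660:-5.1,40.1 0.672:-3.0,37.5
4 [55, 208, 31, 46, 782] floor z 0.0785 X [0.5    0.5155 0.5581] Y [0.077  0.0961 0.1155]
   0.506:77.1,115.2 0.518:78.0,113.3 0.530:89.2,103.3 0.542:89.6,102.6 0.554:89.9,102.9
```

```bash
python3 - <<'E'
from h import *
plan([.551,-.0555,.155],place(70,3.2),.01,maxs=.04,maxr=5)
E
```

```text
7 rows:
[[[-0.0072,-0.0234,0.0297],[0.1,0,-0.3],0.01],[[-0.007,-0.0233,0.0298],[0.2,0.1,-0.4],0.01],[[-0.007,-0.0233,0.0298],[0.1,0,-0.3],0.01],[[-0.0068,-0.0233,0.0299],[0.2,0.1,-0.3],0.01],[[-0.0068,-0.0232,0.0299],[0.1,0,-0.3],0.01],[[-0.0066,-0.0232,0.03],[0.1,0.1,-0.4],0.01],[[-0.0066,-0.0232,0.03],[0.2,0,-0.3],0.01]]
```

```bash
python3 -m pendant '[[[-0.007,-0.0235,0.03],[0.1,0,-0.3],0.01],[[-0.007,-0.0235,0.03],[0.2,0.1,-0.4],0.01],[[-0.007,-0.023,0.03],[0.1,0,-0.3],0.01],[[-0.007,-0.023,0.03],[0.2,0.1,-0.3],0.01],[[-0.007,-0.023,0.03],[0.1,0,-0.3],0.01],[[-0.0065,-0.023,0.03],[0.1,0.1,-0.4],0.01],[[-0.0065,-0.023,0.03],[0.2,0,-0.3],0.01],[[0,0,0],[0,0,0],0.01],[[0,0,0],[0,0,0],0.01]]' 35
python3 - <<'E'
from axis import *; from pock import pockets
where(); snap('wrist','w10'); e=axis('w10'); k=e[:,0]>.05; print('shaft yaw deg',np.degrees(np.arctan(np.polyfit(e[k,0],e[k,2],1)[0])))
pockets('w10',255,.6)
E
```

```text
clock: 17.75
position: [0.553, -0.0569, 0.1557]
ee_rot: [-3.082, -0.085, -0.547]
force: [-0.2, -0.3, -0.7]
width: 0.285
17.75 [ 0.553  -0.0569  0.1557] F [-0.2 -0.3 -0.7] w 0.285
[[ 0.938  0.055  0.343]
 [ 0.052 -0.998  0.02 ]
 [ 0.344 -0.001 -0.939]]
q [-0.59  0.28  0.76  2.18 -0.59  0.47 -0.9 ]
[[ 1.00e+01 -7.00e-01 -1.60e+00  3.59e+01  2.03e+01]
 [ 2.00e+01 -4.00e-01 -4.00e-01  2.57e+01  2.08e+01]
 [ 3.00e+01 -2.00e-01  1.00e-01  2.68e+01  2.03e+01]
 [ 4.00e+01 -0.00e+00  1.00e-01  2.58e+01  2.08e+01]
 [ 5.00e+01  6.00e-01  6.00e-01  7.90e+00  1.09e+01]
 [ 6.00e+01  1.00e+00  1.00e+00  7.70e+00  1.07e+01]
 [ 7.00e+01  1.20e+00  1.20e+00  8.10e+00  1.15e+01]
 [ 8.00e+01  1.40e+00  1.40e+00  7.80e+00  1.18e+01]
 [ 9.00e+01  1.70e+00  1.70e+00  7.90e+00  1.18e+01]
 [ 1.00e+02  1.90e+00  1.90e+00  8.00e+00  1.16e+01]
 [ 1.10e+02  2.10e+00  2.10e+00  7.60e+00  1.16e+01]]
shaft yaw deg 1.3610228042888066
foam z 0.0874767525560596
1 [76, 69, 53, 149, 5922] floor z 0.0745 X [0.5665 0.6157 0.6733] Y [0.0818 0.0971 0.1125]
   0.572:82.2,111.9 0.584:82.2,111.9 0.596:82.2,111.9 0.608:82.3,111.9 0.620:82.3,111.8 0.632:82.5,112.1 0.644:82.4,112.1 0.656:82.5,112.1 0.668:87.4,107.8 0.680:93.1,97.3
2 [176, 80, 75, 175, 9806] floor z 0.0775 X [0.5435 0.6143 0.6673] Y [-0.0074  0.0166  0.0404]
   0.549:7.1,26.4 0.561:4.0,29.5 0.573:4.9,28.4 0.585:-6.3,39.2 0.597:-6.7,39.6 0.609:-6.6,39.6 0.621:-6.6,39.6 0.633:-6.7,39.7 0.645:-6.7,39.6 0.657:-6.6,39.6 0.669:-6.5,39.3
3 [82, 230, 23, 25, 508] floor z 0.0785 X [0.5396 0.5481 0.5565] Y [0.0888 0.0962 0.1034]
   0.546:89.1,103.0 0.558:89.2,103.3
```

View pics/w10.png

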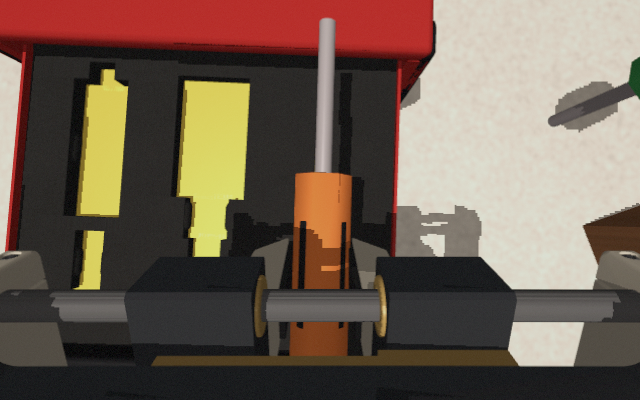

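```bash
python3 - <<'E'
from h import *
im,d,s=load('w10'); C=cloud('wrist',d,s); p=s['position']
for r in range(160,186,2): print(r,(C[r,[305,312,323,335,342]]*1000).round(1).tolist())
for r in range(12,30,2): print(r,(C[r,[324,327,330]]*1000).round(1).tolist())
plan(np.array(p)+[-.002,.0008,0],place(70,2.45),.01,n=1)
where()
E
```

```text
160 [[611.8, -44.1, 87.3], [612.0, -48.9, 88.2], [599.7, -56.5, 165.4], [612.8, -64.6, 88.1], [613.4, -69.5, 86.3]]
162 [[610.5, -44.1, 87.0], [610.7, -48.9, 87.5], [598.8, -56.5, 165.2], [611.5, -64.7, 88.0], [611.8, -69.5, 87.6]]
164 [[609.0, -44.3, 88.0], [609.5, -49.0, 86.4], [597.8, -56.6, 165.8], [610.2, -64.8, 87.4], [610.4, -69.6, 87.7]]
166 [[607.6, -44.3, 87.7], [608.1, -49.1, 86.5], [596.8, -56.6, 165.7], [608.8, -64.9, 87.4], [608.9, -69.6, 88.7]]
168 [[606.3, -44.4, 87.7], [606.4, -49.2, 88.7], [596.0, -56.7, 165.1], [607.5, -65.0, 87.0], [607.6, -69.7, 87.8]]
170 [[605.0, -44.4, 87.0], [605.2, -49.3, 87.4], [595.0, -56.7, 165.1], [606.1, -65.0, 86.6], [606.4, -69.8, 87.0]]
172 [[603.4, -44.6, 88.1], [592.5, -52.0, 175.2], [594.0, -56.8, 165.9], [604.5, -65.0, 88.4], [604.8, -69.8, 88.6]]
174 [[591.8, -48.8, 172.4], [591.7, -52.0, 174.8], [592.0, -56.8, 174.5], [592.2, -62.1, 175.3], [592.8, -65.3, 171.7]]
176 [[591.1, -48.8, 170.6], [590.8, -52.0, 174.7], [591.2, -56.9, 174.1], [591.6, -62.2, 172.8], [592.0, -65.4, 170.6]]
178 [[590.1, -48.9, 171.5], [590.0, -52.1, 173.
[... 625 characters left out ...]
0], [694.4, -55.9, 121.7]]
18 [[693.4, -52.4, 121.0], [667.6, -54.7, 165.8], [693.1, -56.0, 121.8]]
20 [[666.5, -53.3, 165.9], [666.5, -54.7, 166.1], [666.7, -56.2, 165.9]]
22 [[666.2, -53.4, 164.8], [665.5, -54.8, 166.1], [665.8, -56.2, 165.8]]
24 [[664.5, -53.4, 166.1], [665.0, -54.8, 165.3], [665.5, -56.3, 164.5]]
26 [[664.1, -53.5, 165.1], [663.6, -54.9, 166.1], [664.3, -56.3, 165.0]]
28 [[663.6, -53.5, 164.1], [662.5, -55.0, 166.3], [663.0, -56.4, 165.6]]
1 rows:
[[[-0.0022,-0.0012,-0.0002],[-0.3,-0.2,0.6],0.01]]
17.8 [ 0.5532 -0.0572  0.1563] F [ 0.1  0.1 -0.8] w 0.278
[[ 0.937  0.054  0.345]
 [ 0.051 -0.999  0.02 ]
 [ 0.345 -0.001 -0.939]]
q [-0.59  0.28  0.76  2.18 -0.59  0.47 -0.9 ]
```

```bash
python3 -m pendant '[[[0,-0.0008,0],[-0.25,0,0.7],0.01],[[-0.0069,0,0.0188],[0,0,0],0.01],[[-0.0069,0,0.0188],[0,0,0],0.01],[[-0.0036,0,0.0098],[0,0,0],0.01],[[-0.0017,0,0.0047],[0,0,0],0.01],[[0,0,0],[0,0,0],0.01]]' 35
python3 - <<'E'
from axis import *
where(); snap('wrist','w11'); e=axis('w11'); k=e[:,0]>.05; print('shaft yaw deg',np.degrees(np.arctan(np.polyfit(e[k,0],e[k,2],1)[0])))
E
```

```text
clock: 18.55
position: [0.5526, -0.0556, 0.1005]
ee_rot: [-3.083, -0.062, -0.548]
force: [0.1, -0.1, -1.4]
width: 0.279
18.55 [ 0.5526 -0.0556  0.1005] F [ 0.1 -0.1 -1.4] w 0.279
[[ 0.938  0.041  0.344]
 [ 0.037 -0.999  0.017]
 [ 0.345 -0.003 -0.939]]
q [-0.43  0.37  0.57  2.23 -0.8   0.33 -0.72]
[[ 1.00e+01 -1.20e+00 -1.80e+00  4.04e+01  2.04e+01]
 [ 2.00e+01 -1.30e+00 -1.40e+00  4.04e+01  2.05e+01]
 [ 3.00e+01 -1.10e+00 -1.10e+00  4.07e+01  2.06e+01]
 [ 4.00e+01 -7.00e-01 -7.00e-01  4.06e+01  2.06e+01]
 [ 5.00e+01 -3.00e-01 -2.00e-01  4.07e+01  1.13e+01]
 [ 6.00e+01  1.00e-01  1.00e-01  4.09e+01  1.14e+01]
 [ 7.00e+01  4.00e-01  6.00e-01  4.10e+01  1.14e+01]
 [ 8.00e+01  8.00e-01  9.00e-01  4.12e+01  1.15e+01]
 [ 9.00e+01  1.30e+00  1.40e+00  4.14e+01  1.17e+01]
 [ 1.00e+02  1.70e+00  1.70e+00  4.13e+01  1.14e+01]
 [ 1.10e+02  2.00e+00  2.10e+00  4.14e+01  1.20e+01]
 [ 1.20e+02  2.80e+00  2.50e+00  4.15e+01 -1.09e+01]
 [ 1.30e+02  2.00e+00  2.90e+00  4.17e+01 -1.10e+01]]
shaft yaw deg 2.257311493435299
```

View pics/w11.png

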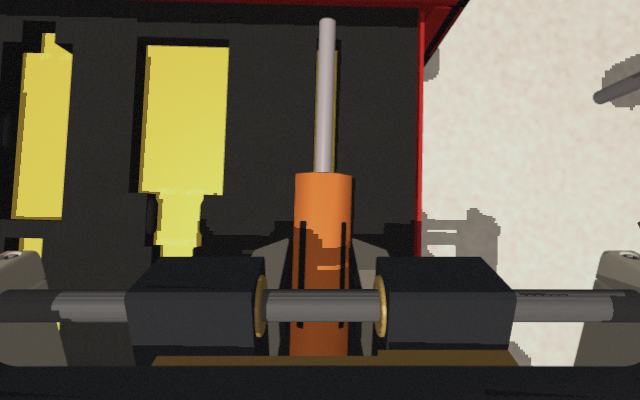

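```bash
sed -i 's/ok=m&(np.abs(z-p\[2\])<.03)/ok=m\&(z>p[2]-.0)\&(z<p[2]+.03)/' axis.py; python3 - <<'E'
from axis import *
e=axis('w11'); k=e[:,0]>.05; pf=np.polyfit(e[k,0],e[k,2],1); print('shaft yaw deg',np.degrees(np.arctan(pf[0])))
im,d,s=load('w11'); print(s['position'])
x=s['position'][0]+e[:,0]; print('shaft Y err mm',[(round(a,3),round(1000*(s['position'][1]+b-(-.0626+.01047*a)),1)) for a,b in zip(x,e[:,2])])
i=cv2.resize(im[0:260,270:400],None,fx=4,fy=2.3,interpolation=cv2.INTER_CUBIC); i=np.clip(i.astype(int)*2,0,255).astype(np.uint8); cv2.imwrite('pics/w11z.png',i[:,:,::-1])
E
```

```text
[[ 1.00e+01 -9.00e-01 -1.70e+00  3.60e+01  2.04e+01]
 [ 2.00e+01 -6.00e-01 -9.00e-01  2.58e+01  2.05e+01]
 [ 3.00e+01 -7.00e-01 -3.00e-01  2.69e+01  2.06e+01]
 [ 4.00e+01 -5.00e-01 -5.00e-01  2.57e+01  2.06e+01]
 [ 5.00e+01 -1.00e-01 -1.00e-01  7.80e+00  1.13e+01]
 [ 6.00e+01  0.00e+00  1.00e-01  7.70e+00  1.14e+01]
 [ 7.00e+01  1.00e-01  1.00e-01  8.00e+00  1.14e+01]
 [ 8.00e+01  2.00e-01  1.00e-01  7.80e+00  1.15e+01]
 [ 9.00e+01  3.00e-01  4.00e-01  7.80e+00  1.17e+01]
 [ 1.00e+02  5.00e-01  4.00e-01  7.90e+00  1.14e+01]
 [ 1.10e+02  5.00e-01  5.00e-01  7.60e+00  1.20e+01]]
shaft yaw deg 0.5096241552619556
[ 0.55262058 -0.05558431  0.10045062]
shaft Y err mm [(np.float64(0.563), np.float64(-0.6)), (np.float64(0.573), np.float64(0.1)), (np.float64(0.583), np.float64(0.7)), (np.float64(0.593), np.float64(0.3)), (np.float64(0.603), np.float64(0.6)), (np.float64(0.613), np.float64(0.7)), (np.float64(0.623), np.float64(0.6)), (np.float64(0.633), np.float64(0.5)), (np.float64(0.643), np.float64(0.7)), (np.float64(0.653), np.float64(0.6)), (np.float64(0.663), np.float64(0.6))]
```

View pics/w11z.png

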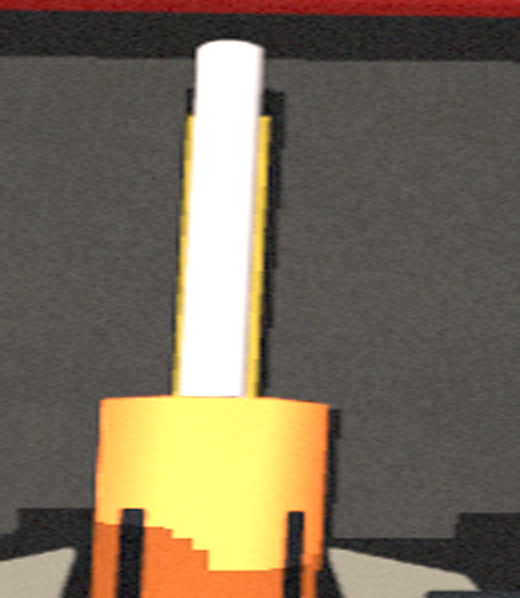

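```bash
python3 -m pendant '[[[0,0.0005,0],[0,0,0],0.01],[[-0.0014,0,0.0038],[0,0,0],0.01],[[-0.001,0,0.0028],[0,0,0],0.01],[[-0.0007,0,0.0019],[0,0,0],0.01],[[0,0,0],[0,0,0],0.01]]' 35
python3 - <<'E'
from h import *
where()
E
```

```text
clock: 19.23
position: [0.5526, -0.0558, 0.0911]
ee_rot: [-3.083, -0.063, -0.548]
force: [-1.4, 1.3, 3.9]
width: 0.277
19.23 [ 0.5526 -0.0558  0.0911] F [-1.4  1.3  3.9] w 0.277
[[ 0.938  0.041  0.344]
 [ 0.038 -0.999  0.017]
 [ 0.345 -0.003 -0.939]]
q [-0.39  0.38  0.53  2.24 -0.84  0.31 -0.69]
```

```bash
python3 -m pendant '[[[0,0,0],[0,0,0],0.045],[[0,0,0],[0,0,0],0.045],[[0,0,0],[0,0,0],0.045],[[0,0,-0.02],[0,0,0],0.045],[[0,0,-0.03],[0,0,0],0.045],[[0,0,-0.03],[0,0,0],0.045],[[0,0,-0.03],[0,0,0],0.045],[[0,0,0],[0,0,0],0.02]]' 35
python3 - <<'E'
from h import *
where(); snap('wrist','w12')
E
```

```text
clock: 20.23
position: [0.515, -0.0569, 0.1956]
ee_rot: [-3.081, -0.065, -0.551]
force: [0.7, -0.1, -1.2]
width: 0.427
20.23 [ 0.515  -0.0569  0.1956] F [ 0.7 -0.1 -1.2] w 0.427
[[ 0.937  0.043  0.346]
 [ 0.039 -0.999  0.019]
 [ 0.347 -0.004 -0.938]]
q [-0.82  0.14  0.97  2.22 -0.36  0.52 -1.12]
```

View pics/w12.png

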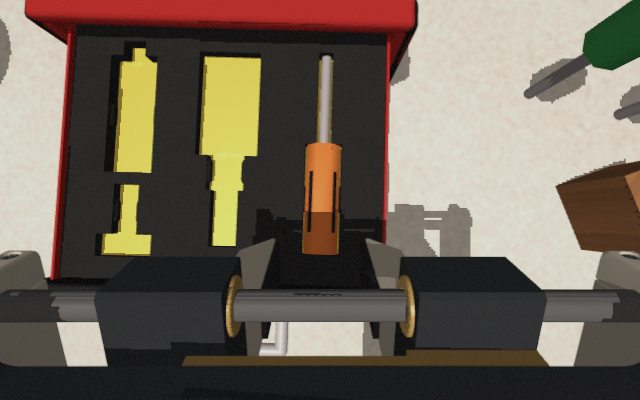

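```bash
python3 - <<'E'
from h import *
plan([.553,-.0568,.125],place(90,.6),0,maxs=.03,maxr=8)
E
```

```text
3 rows:
[[[0.0039,0.0007,0.0262],[-0.2,-6.7,0.6],0],[[0.0069,0.0006,0.0255],[-0.2,-6.8,0.6],0],[[0.01,0.0003,0.0245],[-0.1,-6.7,0.6],0]]
```

```bash
python3 -m pendant '[[[0.004,0.0005,0.026],[-0.2,-6.7,0.6],0],[[0.007,0.0005,0.0255],[-0.2,-6.8,0.6],0],[[0.01,0.0005,0.0245],[-0.1,-6.7,0.6],0],[[0,0,0],[0,0,0],0],[[0,0,0],[0,0,0],0],[[0,0,0.01],[0,0,0],0],[[0,0,0.005],[0,0,0],0],[[0,0,0],[0,0,0],0]]' 20
python3 - <<'E'
from h import *
where()
E
```

```text
clock: 21.28
position: [0.5524, -0.0575, 0.1101]
ee_rot: [-3.141, -0.014, 0.001]
force: [0.5, -0.4, 0.1]
width: 0.005
21.27 [ 0.5524 -0.0575  0.1101] F [ 0.5 -0.4  0.1] w 0.005
[[ 1.     0.009 -0.001]
 [ 0.009 -1.     0.001]
 [-0.001 -0.001 -1.   ]]
q [-0.57  0.57  0.84  1.93 -0.54  0.89 -1.01]
```

```bash
python3 -m pendant '[[[0,0,0.004],[0,0,0],0],[[0,0,0.003],[0,0,0],0],[[0,0,0.002],[0,0,0],0],[[0,0,0],[0,0,0],0]]' 20; python3 -m pendant '[[[0,0,0.002],[0,0,0],0],[[0,0,0.002],[0,0,0],0],[[0,0,0],[0,0,0],0]]' 20
```

```text
clock: 21.78
position: [0.5526, -0.0583, 0.101]
ee_rot: [3.141, 0.014, -0.002]
force: [-1.8, -1.2, 3.1]
width: 0.003
clock: 22.15
position: [0.5563, -0.0583, 0.1002]
ee_rot: [-3.141, -0.014, -0.01]
force: [-2.9, 2.1, 32.9]
width: 0.004
```

```bash
python3 -m pendant '[[[0,0,-0.03],[0,0,0],0.01],[[-0.02,0,-0.05],[0,0,0],0.05],[[-0.03,-0.01,-0.05],[0,0,0],0.0918],[[-0.03,-0.01,-0.03],[0,0,0],0.0918],[[0,0,0],[0,0,0],0.0918]]'
python3 - <<'E'
from h import *
where(); im,d,s=snap('wrist','w13'); C=cloud('wrist',d,s); z=C[...,2]; X,Y=C[...,0],C[...,1]
k=(X>.5)&(X<.68)&(Y<-.03)&(Y>-.085); hsv=cv2.cvtColor(im,cv2.COLOR_RGB2HSV)
for a in np.arange(.505,.675,.01):
    q=z[k&(abs(X-a)<.003)&(z>.05)]; 
    if len(q): print(round(a,3),np.percentile(q,99).round(4),np.median(q).round(4))
snap('top','top13')
E
```

```text
clock: 22.78
position: [0.4726, -0.0373, 0.2586]
ee_rot: [-3.139, -0.018, -0.003]
force: [1.2, 0.2, -0.5]
width: 0.494
22.77 [ 0.4726 -0.0373  0.2586] F [ 1.2  0.2 -0.5] w 0.494
[[ 1.     0.011  0.002]
 [ 0.011 -1.     0.003]
 [ 0.002 -0.003 -1.   ]]
q [-0.92  0.22  1.09  1.94 -0.23  1.11 -1.3 ]
0.505 0.3485 0.3439
0.515 0.1011 0.089
0.525 0.101 0.0894
0.535 0.101 0.0892
0.545 0.1012 0.0888
0.555 0.1012 0.0901
0.565 0.1012 0.0888
0.575 0.101 0.0892
0.585 0.1009 0.0889
0.595 0.1011 0.0883
0.605 0.0918 0.0877
0.615 0.0917 0.0877
0.625 0.0885 0.0867
```

View pics/w13.png

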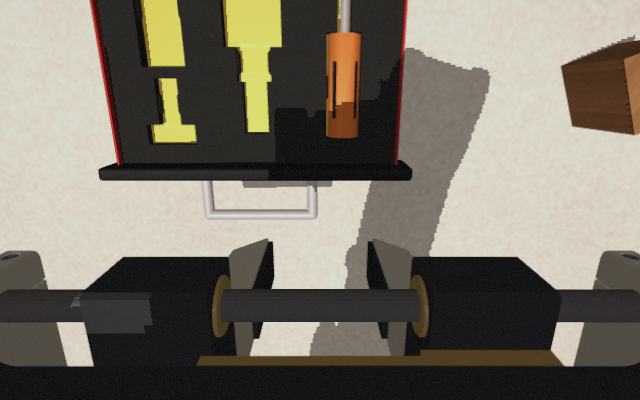

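View pics/top13.png

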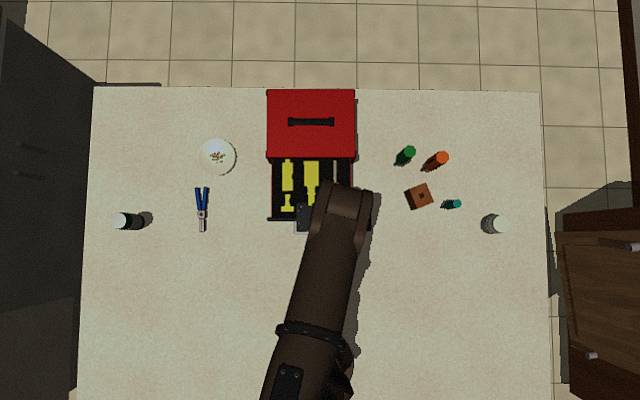

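The screwdriver handle top is level at 0.101 m and the target is 0.100 m, so it is home. Next are the pliers, which are unmoved in the top view. I'll turn the wrist on the way over.

```bash
python3 - <<'E'
from h import *
plan([.46,.15,.30],down(90),.0918,maxs=.03,maxr=10)
E
```

```text
9 rows:
[[[-0.0012,-0.0209,-0.0048],[0,0,-9.9],0.0918],[[0.0023,-0.0207,-0.0047],[0,0,-10],0.0918],[[0.006,-0.0201,-0.0048],[0,0,-9.9],0.0918],[[0.0093,-0.0187,-0.0048],[0,0,-9.9],0.0918],[[0.0124,-0.0169,-0.0047],[0,0,-10],0.0918],[[0.0151,-0.0144,-0.0048],[0,0,-9.9],0.0918],[[0.0173,-0.0117,-0.0048],[0,0,-9.9],0.0918],[[0.0192,-0.0084,-0.0047],[0,0,-10],0.0918],[[0.0202,-0.005,-0.0048],[0,0,-9.9],0.0918]]
```

```bash
python3 -m pendant '[[[-0.001,-0.021,-0.005],[0,0,-9.9],0.0918],[[0.002,-0.021,-0.005],[0,0,-10],0.0918],[[0.006,-0.020,-0.005],[0,0,-9.9],0.0918],[[0.009,-0.019,-0.005],[0,0,-9.9],0.0918],[[0.012,-0.017,-0.005],[0,0,-10],0.0918],[[0.015,-0.014,-0.005],[0,0,-9.9],0.0918],[[0.017,-0.012,-0.005],[0,0,-9.9],0.0918],[[0.019,-0.008,-0.005],[0,0,-10],0.0918],[[0.020,-0.005,-0.005],[0,0,-9.9],0.0918]]'
python3 - <<'E'
from h import *
where()
plan([.50,.36,.27],down(176),.0918,maxs=.03,maxr=10)
E
```

```text
clock: 24.0
position: [0.4596, 0.1488, 0.3007]
ee_rot: [-2.218, -2.225, 0.005]
force: [-0.6, 0.6, 0.3]
width: 1.003
24.0 [0.4596 0.1488 0.3007] F [-0.6  0.6  0.3] w 1.003
[[-0.003  1.    -0.003]
 [ 1.     0.003 -0.002]
 [-0.002 -0.003 -1.   ]]
q [-1.04  0.15  0.72  1.83 -0.1   1.21 -0.29]
9 rows:
[[[0.0235,0.0046,0.0034],[0,0,-9.5],0.0918],[[0.0223,0.0083,0.0033],[0,0,-9.6],0.0918],[[0.0207,0.012,0.0034],[-0.1,0,-9.5],0.0918],[[0.0184,0.0153,0.0033],[0,0,-9.5],0.0918],[[0.0157,0.018,0.0034],[0,0,-9.6],0.0918],[[0.0124,0.0205,0.0034],[0,0,-9.5],0.0918],[[0.0088,0.0221,0.0034],[-0.1,0,-9.6],0.0918],[[0.0051,0.0234,0.0034],[0,0,-9.5],0.0918],[[0.0011,0.0239,0.0034],[0,0,-9.5],0.0918]]
```

```bash
python3 -m pendant '[[[0.0235,0.0045,0.0035],[0,0,-9.5],0.0918],[[0.022,0.008,0.0035],[0,0,-9.6],0.0918],[[0.021,0.012,0.0035],[0,0,-9.5],0.0918],[[0.0185,0.015,0.0035],[0,0,-9.5],0.0918],[[0.016,0.018,0.0035],[0,0,-9.6],0.0918],[[0.0125,0.0205,0.0035],[0,0,-9.5],0.0918],[[0.009,0.022,0.0035],[0,0,-9.6],0.0918],[[0.005,0.0235,0.0035],[0,0,-9.5],0.0918],[[0.001,0.024,0.0035],[0,0,-9.5],0.0918]]'
python3 - <<'E'
from h import *
where(); snap('wrist','w14')
E
```

```text
clock: 25.12
position: [0.5004, 0.3602, 0.2677]
ee_rot: [-0.111, -3.136, 0.003]
force: [-0.4, 0.9, 0.2]
width: 0.997
25.12 [0.5004 0.3602 0.2677] F [-0.4  0.9  0.2] w 0.997
[[-0.998  0.07  -0.004]
 [ 0.07   0.998 -0.002]
 [ 0.004 -0.002 -1.   ]]
q [-0.97  0.4   0.37  1.55 -0.15  1.22  0.93]
```

View pics/w14.png

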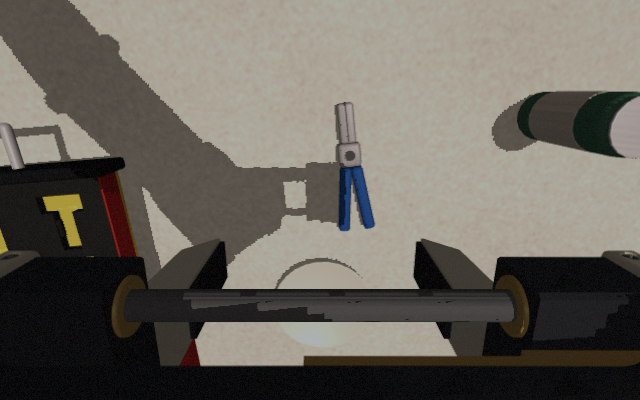

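The pliers show from the jaws at (345,103), through the pivot at (348,155), to the handle ends around (356,228). I'll fit their pose.

```bash
cat > pl.py <<'E'
from h import *
from scipy.optimize import minimize
# model: pieces polygons in pliers frame (approx): block 28x26, jaws 18 wide 14..59, handles: from x=-14 to -94, spread to 46 total
def fit(fn,box,zlo=.010,zhi=.03):
    im,d,s=load(fn); C=cloud('wrist',d,s); z=C[...,2]
    m=np.zeros((400,640),bool); m[box[0]:box[1],box[2]:box[3]]=1
    hsv=cv2.cvtColor(im,cv2.COLOR_RGB2HSV)
    k=m&(z>zlo)&(z<zhi); P=C[k]; P=P[:, :2]; zz=C[k][:,2]; print(len(P),'z',np.percentile(zz,[5,50,95]).round(4))
    blue=k&(hsv[...,0]>100)&(hsv[...,0]<130)&(hsv[...,1]>120)
    grey=k&~blue
    G=C[grey][:,:2]; B=C[blue][:,:2]
    v=G.mean(0)-B.mean(0); az=np.arctan2(v[1],v[0])
    for it in range(6):
        ex=np.array([np.cos(az),np.sin(az)]); ey=np.array([-ex[1],ex[0]])
        a=G@ex; b=G@ey
        # centreline of grey part by edges
        xs=[];cs=[]
        for t in np.arange(a.min()+.003,a.max()-.003,.004):
            q=b[abs(a-t)<.003]
            if len(q)>8: xs.append(t); cs.append((np.percentile(q,2)+np.percentile(q,98))/2)
        pf=np.polyfit(xs,cs,1); az+=np.arctan(pf[0])
    ex=np.array([np.cos(az),np.sin(az)]); ey=np.array([-ex[1],ex[0]]); a=G@ex; b=G@ey; c=np.median(cs)
    for t in np.arange(a.min()+.002,a.max(),.004):
        q=b[abs(a-t)<.002]
        if len(q)>4: print('%.1f: %.1f %.1f'%(1000*(t-a.max()),1000*(q.min()-c),1000*(q.max()-c)),end=' | ')
    ab=B@ex
    tip=np.percentile(a,99.7); back=np.percentile(ab,.3)
    print('\nlen',tip-back,'az',np.degrees(az))
    o1=(tip-.059)*ex+c*ey; o2=(back+.094)*ex+c*ey; print('origin from tip',o1.round(4),'from back',o2.round(4))
    return o1,o2,az
E
python3 - <<'E'
from pl import *
fit('w14',(90,240,320,390))
E
```

```text
2630 z [0.0142 0.0171 0.0186]
-150.4: -16.9 27.7 | -146.4: -3.4 27.5 | -142.4: -16.1 27.1 | -138.4: -15.2 26.8 | -134.4: -1.8 26.3 | -130.4: -14.5 25.9 | -118.4: -12.8 23.6 | -114.4: -12.0 23.3 | -110.4: 1.3 22.9 | -106.4: -11.3 22.4 | -102.4: 2.8 22.2 | -98.4: 2.7 21.8 | -94.4: -9.7 21.3 | -90.4: -9.1 20.9 | -86.4: -8.2 20.5 | -78.4: -7.4 19.8 | -74.4: -6.5 16.8 | -70.4: -5.7 18.8 | -66.4: -6.0 18.8 | -62.4: -6.6 19.1 | -58.4: -6.6 19.1 | -54.4: -5.7 18.8 | -50.4: -6.1 19.3 | -46.4: -5.1 18.0 | -42.4: -2.2 15.2 | -38.4: -2.4 15.0 | -34.4: -1.6 15.6 | -30.4: -1.9 15.4 | -26.4: -2.3 15.6 | -22.4: -1.4 15.6 | -18.4: -2.0 15.3 | -14.4: -2.1 15.7 | -10.4: -1.3 15.8 | -6.4: -1.6 15.3 | -2.4: -1.8 14.9 | 
len 0.1499347745975232 az -177.75961114065018
origin from tip [0.495  0.3993] from back [0.4919 0.3991]
```

```bash
python3 - <<'E'
from h import *
plan([.4952,.3927,.10],down(182.8),.06,maxs=.035,maxr=8)
E
```

```text
5 rows:
[[[0.0011,0.0058,0.0334],[0,0,-1.2],0.06],[[0.0011,0.0058,0.0333],[0,-0.1,-1.3],0.06],[[0.0009,0.0059,0.0334],[0,0,-1.2],0.06],[[0.0008,0.0058,0.0334],[0,-0.1,-1.3],0.06],[[0.0008,0.0059,0.0334],[-0.1,0,-1.2],0.06]]
```

```bash
python3 -m pendant '[[[0.001,0.006,0.0335],[0,0,-1.2],0.06],[[0.001,0.006,0.0335],[0,0,-1.3],0.06],[[0.001,0.006,0.0335],[0,0,-1.2],0.06],[[0.001,0.006,0.0335],[0,0,-1.3],0.06],[[0.001,0.0055,0.0335],[0,-0.1,-1.2],0.06],[[0,0,0],[0,0,0],0.06]]'
python3 - <<'E'
from h import *
where(); snap('wrist','w15')
from pl import fit
fit('w15',(60,245,250,400))
E
```

```text
clock: 25.92
position: [0.4939, 0.3877, 0.0986]
ee_rot: [0.05, -3.136, 0.008]
force: [0.1, -0.6, 0.3]
width: 0.651
25.93 [0.4939 0.3877 0.0986] F [ 0.1 -0.6  0.3] w 0.651
[[-0.999 -0.032 -0.005]
 [-0.032  0.999 -0.005]
 [ 0.005 -0.005 -1.   ]]
q [-0.95  0.58  0.3   1.72 -0.21  0.89  1.04]
3662 z [0.0145 0.0172 0.0185]
-85.5: 4.1 32.8 | -81.5: 31.9 31.9 | -77.5: 4.9 32.0 | -73.5: 7.2 30.3 | -69.5: 5.8 31.0 | -65.5: 5.8 31.0 | -61.5: 5.9 30.9 | -57.5: 5.9 30.9 | -53.5: 6.0 31.6 | -49.5: 6.0 31.6 | -45.5: 6.8 30.1 | -41.5: 10.4 27.2 | -37.5: 10.5 27.2 | -33.5: 10.6 27.9 | -29.5: 10.6 27.8 | -25.5: 10.7 27.8 | -21.5: 10.7 27.7 | -17.5: 10.7 27.7 | -13.5: 10.8 27.7 | -9.5: 10.8 27.6 | -5.5: 10.8 27.6 | -1.5: 10.9 27.6 | 
len 0.08632693958288007 az -177.8842424927897
origin from tip [0.4943 0.4117] from back [0.4277 0.4093]
```

View pics/w15.png

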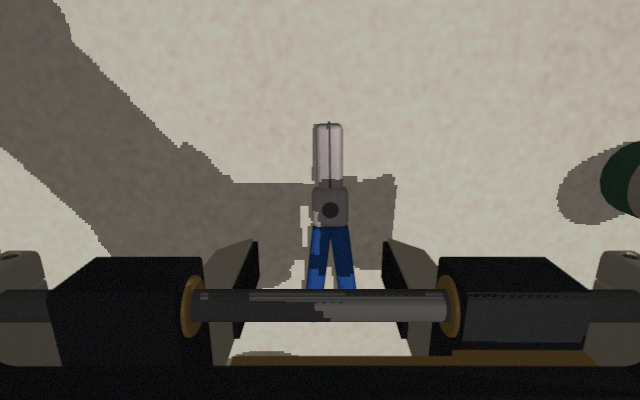

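```bash
python3 - <<'E'
from h import *
plan([.4950,.3929,.0105],down(182.5),.06,maxs=.025,maxr=8)
E
```

```text
4 rows:
[[[0,0.0013,0.0226],[0,0,-0.2],0.06],[[-0.0001,0.0012,0.0226],[-0.1,-0.1,-0.2],0.06],[[0,0.0012,0.0225],[0,0,-0.1],0.06],[[0,0.0013,0.0226],[-0.1,0,-0.2],0.06]]
```

```bash
python3 -m pendant '[[[0,0.0015,0.0225],[0,0,-0.2],0.06],[[0,0.001,0.0225],[0,-0.1,-0.2],0.06],[[0,0.001,0.0225],[-0.2,-0.1,-0.1],0.06],[[0,0.0015,0.0215],[0,0,-0.2],0.06],[[0,0,0],[0,0,0],0.06],[[0,0,0],[0,0,0],0.06]]'
python3 - <<'E'
from h import *
where()
E
```

```text
clock: 26.72
position: [0.4966, 0.3946, 0.0152]
ee_rot: [-0.07, 3.135, 0.007]
force: [0.2, -1.0, -0.4]
width: 0.654
26.73 [0.4966 0.3946 0.0152] F [ 0.2 -1.  -0.4] w 0.654
[[-0.999 -0.044  0.005]
 [-0.044  0.999  0.004]
 [-0.006  0.004 -1.   ]]
q [-0.92  0.68  0.25  1.77 -0.24  0.71  1.07]
```

```bash
python3 -m pendant '[[[0.0015,-0.0015,0.0045],[0.2,0.3,0],0.06],[[0,0,0],[0,0,0],0.06]]'
python3 -m pendant '[[[0,0,0],[0,0,0],0.015],[[0,0,0],[0,0,0],0.015],[[0,0,0],[0,0,0],0.015],[[0,0,0],[0,0,0],0.015],[[0,0,0],[0,0,0],0.015],[[0,0,0],[0,0,0],0.015]]' 35
python3 - <<'E'
from h import *
where()
E
```

```text
clock: 26.98
position: [0.4941, 0.3928, 0.0096]
ee_rot: [0.071, -3.14, 0.001]
force: [1.4, -0.5, -0.2]
width: 0.654
clock: 27.72
position: [0.494, 0.393, 0.0093]
ee_rot: [0.072, -3.14, 0.001]
force: [0.5, 1.5, -0.1]
width: 0.282
27.73 [0.494  0.393  0.0093] F [ 0.5  1.5 -0.1] w 0.282
[[-0.999 -0.046 -0.001]
 [-0.046  0.999 -0.   ]
 [ 0.001 -0.    -1.   ]]
q [-0.92  0.69  0.25  1.77 -0.25  0.71  1.08]
```

```bash
python3 -m pendant '[[[0,0,-0.01],[0,0,0],0.015],[[0,0,-0.03],[0,0,0],0.015],[[0,0,-0.04],[0,0,0],0.015],[[0,0,-0.05],[0,0,0],0.015],[[0,0,-0.05],[0,0,0],0.015],[[0,0,0],[0,0,0],0.015]]' 45
python3 - <<'E'
from h import *
where(); snap('wrist','w16')
plan([.560,.12,.20],down(182),.015,maxs=.035)
E
```

```text
clock: 28.48
position: [0.4963, 0.3941, 0.1942]
ee_rot: [-0.071, 3.136, 0.007]
force: [0.0, -0.6, -2.4]
width: 0.272
28.48 [0.4963 0.3941 0.1942] F [ 0.  -0.6 -2.4] w 0.272
[[-0.999 -0.045  0.005]
 [-0.045  0.999  0.005]
 [-0.005  0.005 -1.   ]]
q [-0.98  0.48  0.33  1.62 -0.17  1.07  1.01]
9 rows:
[[[-0.0058,-0.0307,-0.001],[0,0,0.1],0.015],[[-0.0059,-0.0306,-0.001],[0,0,0],0.015],[[-0.0059,-0.0307,-0.001],[0,0,0.1],0.015],[[-0.006,-0.0306,-0.001],[0.1,0,0.1],0.015],[[-0.006,-0.0306,-0.001],[0,0.1,0],0.015],[[-0.006,-0.0307,-0.0009],[0,0,0.1],0.015],[[-0.006,-0.0306,-0.001],[0,0,0.1],0.015],[[-0.0061,-0.0306,-0.0009],[0,0,0],0.015],[[-0.0061,-0.0306,-0.001],[0,0,0.1],0.015]]
```

View pics/w16.png

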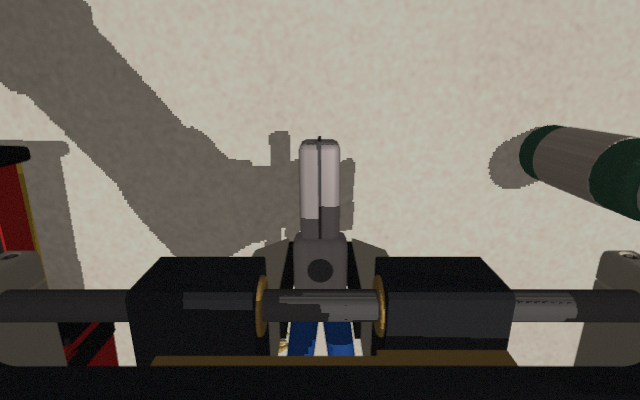

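```bash
python3 -m pendant '[[[-0.006,-0.031,-0.001],[0,0,0.1],0.015],[[-0.006,-0.031,-0.001],[0,0,0],0.015],[[-0.006,-0.031,-0.001],[0,0,0.1],0.015],[[-0.006,-0.031,-0.001],[0.1,0,0.1],0.015],[[-0.006,-0.031,-0.001],[0,0.1,0],0.015],[[-0.006,-0.031,-0.001],[0,0,0.1],0.015],[[-0.006,-0.031,-0.001],[0,0,0.1],0.015],[[-0.006,-0.031,-0.001],[0,0,0],0.015],[[-0.006,-0.030,-0.001],[0,0,0.1],0.015],[[0,0,0],[0,0,0],0.015]]' 45
python3 - <<'E'
from h import *
where(); 
plan([.570,.0225,.155],down(181.2),.015,maxs=.035)
E
```

```text
clock: 29.78
position: [0.559, 0.1137, 0.1973]
ee_rot: [0.047, -3.136, 0.007]
force: [0.6, 0.7, -1.5]
width: 0.279
29.77 [0.559  0.1137 0.1973] F [ 0.6  0.7 -1.5] w 0.279
[[-1.    -0.03  -0.005]
 [-0.03   1.    -0.005]
 [ 0.005 -0.005 -1.   ]]
q [-0.58  0.39  0.39  1.77 -0.16  1.03  1.47]
3 rows:
[[[-0.0028,-0.0304,0.0142],[-0.1,-0.1,0.2],0.015],[[-0.0029,-0.0305,0.0142],[-0.1,-0.1,0.2],0.015],[[-0.0029,-0.0305,0.0141],[-0.1,-0.1,0.1],0.015]]
```

```bash
python3 -m pendant '[[[-0.003,-0.0305,0.014],[-0.1,-0.1,0.2],0.015],[[-0.003,-0.0305,0.014],[-0.1,-0.1,0.2],0.015],[[-0.003,-0.0305,0.014],[-0.1,-0.1,0.1],0.015],[[0,0,0],[0,0,0],0.015],[[0,0,0],[0,0,0],0.015]]' 45
python3 - <<'E'
from h import *
where(); snap('wrist','w17')
E
```

```text
clock: 30.4
position: [0.5708, 0.0274, 0.1558]
ee_rot: [-0.043, 3.141, 0.005]
force: [0.5, 0.3, -2.7]
width: 0.279
30.4 [0.5708 0.0274 0.1558] F [ 0.5  0.3 -2.7] w 0.279
[[-1.    -0.027  0.001]
 [-0.027  1.     0.003]
 [-0.001  0.003 -1.   ]]
q [-0.42  0.43  0.39  1.82 -0.2   0.93  1.66]
```

View pics/w17.png

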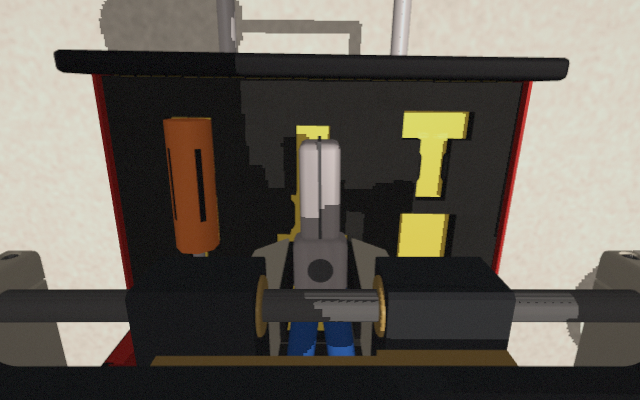

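```bash
cat > hp.py <<'E'
from h import *
def held(fn,c0=285,c1=360):
    im,d,s=load(fn); C=cloud('wrist',d,s); z=C[...,2]; p=np.array(s['position'])
    m=np.zeros((400,640),bool); m[100:285,c0:c1]=1
    k=m&(z>p[2]-.004)&(z<p[2]+.014); P=C[k]; print('ztop-p',1000*(np.percentile(P[:,2],95)-p[2]))
    tip=np.percentile(P[:,0],.3); e=[]
    for t in np.arange(tip+.004,tip+.044,.004):
        q=P[abs(P[:,0]-t)<.002]
        if len(q)>8: e.append((t,(q[:,1].min()+q[:,1].max())/2,np.ptp(q[:,1])))
    e=np.array(e); pf=np.polyfit(e[:,0],e[:,1],1); print((e*1000).round(1).tolist()); print('tip x',tip,'yaw',np.degrees(np.arctan(pf[0])),'y at tip+.059',np.polyval(pf,tip+.059),'origin x',tip+.059,'TCP',p.round(4))
E
python3 - <<'E'
from hp import *; from pock import pockets
held('w17'); pockets('w17',260,.6)
im,d,s=load('w17'); i=cv2.resize(im[100:260,230:420],None,fx=4,fy=3.5,interpolation=cv2.INTER_CUBIC); cv2.imwrite('pics/w17z.png',np.clip(i.astype(int)*2,0,255)[:,:,::-1])
E
```

```text
ztop-p 9.31924673215631
[[516.5, 24.5, 17.7], [520.5, 24.7, 17.8], [524.5, 25.0, 17.4], [528.5, 25.1, 17.6], [532.5, 25.2, 17.8], [536.5, 25.3, 17.9], [540.5, 25.4, 18.1], [544.5, 25.7, 17.7], [548.5, 25.8, 17.7], [552.5, 25.7, 17.5], [556.5, 29.6, 27.2]]
tip x 0.5124874341459815 yaw 4.372744660282887 y at tip+.059 0.028322087652740614 origin x 0.5714874341459815 TCP [0.5708 0.0274 0.1558]
foam z 0.08754337996355646
1 [402, 110, 67, 87, 3242] floor z 0.0785 X [0.5034 0.5191 0.5605] Y [0.0734 0.0944 0.115 ]
   0.509:74.0,114.4 0.521:74.4,114.1 0.533:86.5,102.3 0.545:87.0,102.2 0.557:86.0,103.1
6 [277, 125, 54, 117, 1007] floor z 0.0776 X [0.5137 0.5256 0.5959] Y [-0.0094  0.0057  0.026 ]
   0.520:4.4,25.9 0.532:4.4,6.4 0.544:4.3,5.7 0.556:1.5,6.3 0.568:0.8,6.3 0.580:2.8,6.3 0.592:-9.4,6.3
7 [396, 213, 53, 44, 2124] floor z 0.0745 X [0.5741 0.5905 0.608 ] Y [0.0776 0.095  0.1124]
   0.580:78.3,111.7 0.592:78.3,111.8 0.604:78.2,111.8[ WARN:0@1.030] global loadsave.cpp:1063 imwrite_ Unsupported depth image for selected encoder is fallbacked to CV_8U.
```

View pics/w17z.png

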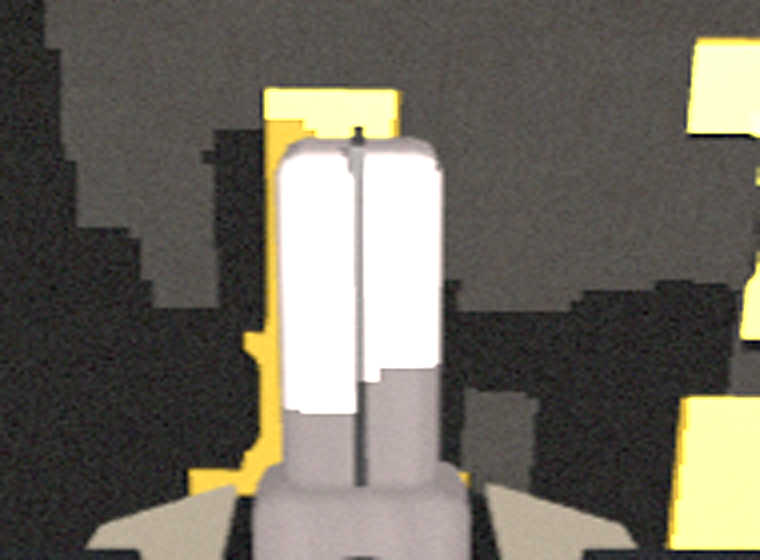

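```bash
python3 -m pendant '[[[0.001,-0.0055,0.01],[0,0,1.4],0.015],[[0,0,0.01],[0,0,0],0.015],[[0,0,0.01],[0,0,0],0.015],[[0,0,0],[0,0,0],0.015],[[0,0,0],[0,0,0],0.015]]' 45
python3 - <<'E'
from hp import *; from pock import pockets
where(); snap('wrist','w18'); held('w18')
im,d,s=load('w18'); i=cv2.resize(im[60:260,230:420],None,fx=4,fy=3,interpolation=cv2.INTER_CUBIC); cv2.imwrite('pics/w18z.png',np.clip(i.astype(int)*2,0,255).astype(np.uint8)[:,:,::-1])
pockets('w18',260,.6)
E
```

```text
clock: 31.08
position: [0.5707, 0.0208, 0.1266]
ee_rot: [-0.003, 3.139, 0.005]
force: [0.9, -0.2, -1.6]
width: 0.275
31.07 [0.5707 0.0208 0.1266] F [ 0.9 -0.2 -1.6] w 0.275
[[-1.    -0.002  0.002]
 [-0.002  1.     0.003]
 [-0.002  0.003 -1.   ]]
q [-0.41  0.46  0.39  1.85 -0.23  0.87  1.66]
ztop-p 9.319894373842702
[[516.5, 19.3, 17.7], [520.5, 19.3, 17.8], [524.5, 19.5, 17.4], [528.5, 19.5, 17.6], [532.5, 19.5, 17.7], [536.5, 19.5, 17.9], [540.5, 19.5, 18.0], [544.5, 19.8, 17.6], [548.5, 19.5, 17.3], [552.5, 19.5, 17.4], [556.5, 20.1, 22.4]]
tip x 0.5125354285840099 yaw 0.7245527885417221 y at tip+.059 0.01998876457836965 origin x 0.57153542858401 TCP [0.5707 0.0208 0.1266]
foam z 0.0875670272623751
1 [423, 110, 77, 98, 4107] floor z 0.0785 X [0.5034 0.5189 0.5606] Y [0.0739 0.0947 0.1151]
   0.509:74.5,114.5 0.521:74.9,113.9 0.533:87.2,102.2 0.545:87.5,102.2 0.557:86.5,103.1
4 [302, 130, 39, 18, 343] floor z 0.0777 X [0.5137 0.5165 0.523 ] Y [0.0044 0.0164 0.0262]
   0.520:4.8,26.2
7 [420, 227, 56, 30, 1602] floor z 0.0745 X [0.5751 0.5849 0.5955] Y [0.0785 0.0954 0.1123]
   0.581:79.1,111.7 0.593:79.1,111.8
```

View pics/w18z.png

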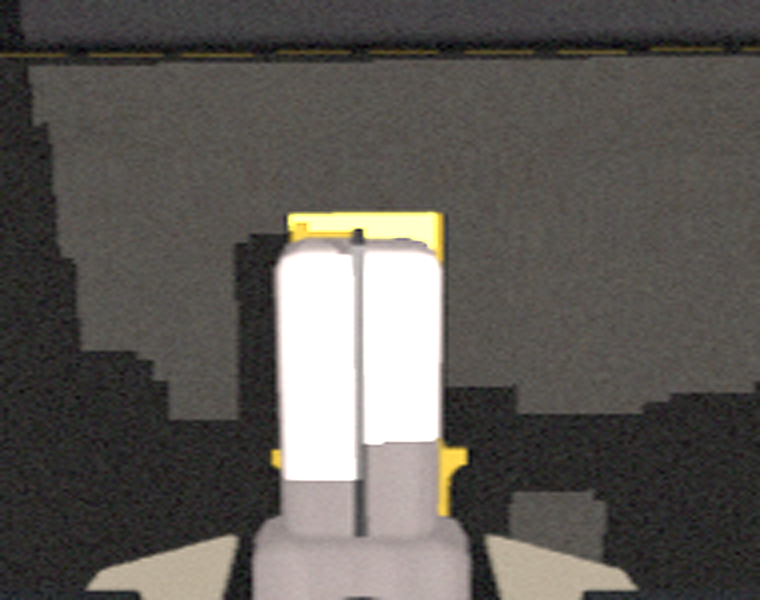

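```bash
python3 - <<'E'
from h import *
for fn in ['w3','w4','w9','w12','w13','w16','w17','w18']:
    im,d,s=load(fn); C=cloud('wrist',d,s); z=C[...,2]
    k=(z>.104)&(z<.112)&(C[...,0]>.42)&(C[...,0]<.50)&(C[...,1]>-.11)&(C[...,1]<.15); P=C[k]
    k2=(z>.09)&(z<.1)&(C[...,0]>.40)&(C[...,0]<.46)&(C[...,1]>-.03)&(C[...,1]<.07); B=C[k2]
    print(fn,len(P),'front edge x',np.percentile(P[:,0],[3,97]).round(4) if len(P)>30 else '', 'bar crest',len(B),np.median(B[:,0]).round(4) if len(B)>20 else '')
E
```

```text
w3 2996 front edge x [0.468  0.4796] bar crest 929 0.4313
w4 2293 front edge x [0.4689 0.4804] bar crest 1156 0.4318
w9 960 front edge x [0.4704 0.4814] bar crest 6 
w12 350 front edge x [0.4767 0.4808] bar crest 419 0.4362
w13 3817 front edge x [0.474  0.4857] bar crest 1050 0.4369
w16 0 front edge x  bar crest 0 
w17 11179 front edge x [0.473 0.485] bar crest 516 0.4519
w18 15301 front edge x [0.473  0.4849] bar crest 436 0.455
```

The drawer crept in about 4 mm while I pressed the screwdriver, so the pliers target moves with it. I'll correct and lower.

```bash
python3 -m pendant '[[[-0.0025,0.0012,0.010],[0,0.1,-0.2],0.015],[[0,0,0.010],[0,0,0],0.015],[[0,0,0.006],[0,0,0],0.015],[[0,0,0],[0,0,0],0.015]]' 45
python3 - <<'E'
from hp import *; from pock import pockets
where(); snap('wrist','w19'); held('w19')
im,d,s=load('w19'); i=cv2.resize(im[60:260,230:420],None,fx=4,fy=3,interpolation=cv2.INTER_CUBIC); cv2.imwrite('pics/w19z.png',np.clip(i.astype(int)*2,0,255).astype(np.uint8)[:,:,::-1])
E
```

```text
clock: 31.62
position: [0.5726, 0.0219, 0.0998]
ee_rot: [0.008, -3.141, -0.004]
force: [0.6, -0.0, -1.6]
width: 0.276
31.62 [0.5726 0.0219 0.0998] F [ 0.6 -0.  -1.6] w 0.276
[[-1.    -0.005 -0.001]
 [-0.005  1.     0.003]
 [ 0.001  0.003 -1.   ]]
q [-0.39  0.5   0.37  1.87 -0.25  0.82  1.68]
ztop-p 9.363782172493243
[[518.4, 20.2, 17.6], [522.4, 20.3, 17.8], [526.4, 20.5, 17.4], [530.4, 20.5, 17.7], [534.4, 20.5, 17.7], [538.4, 20.5, 17.9], [542.4, 20.6, 18.0], [546.4, 20.9, 17.6], [550.4, 20.6, 17.3], [554.4, 20.6, 17.5], [558.4, 20.9, 22.9]]
tip x 0.5144453730555208 yaw 0.7252209304458896 y at tip+.059 0.020999987054062398 origin x 0.5734453730555209 TCP [0.5726 0.0219 0.0998]
```

View pics/w19z.png

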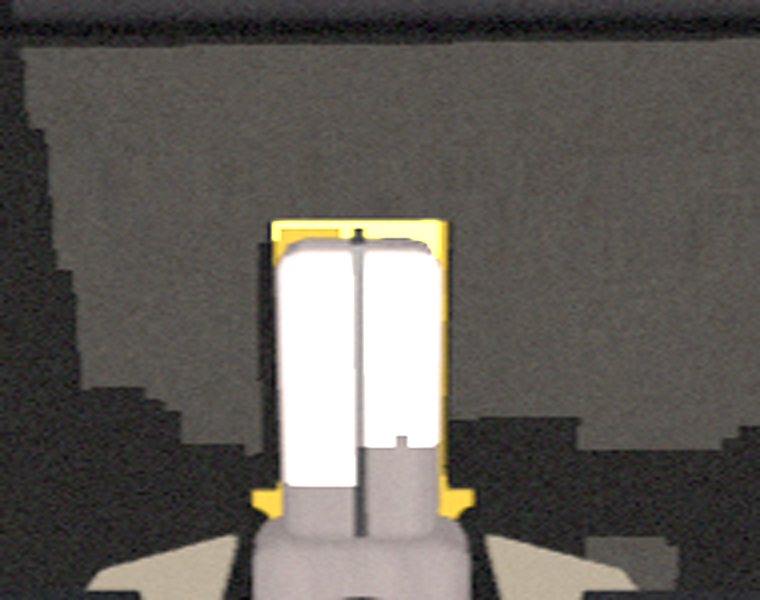

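```bash
python3 -m pendant '[[[-0.0003,0,0.004],[0,0,0],0.015],[[0,0,0.003],[0,0,0],0.015],[[0,0,0.002],[0,0,0],0.015],[[0,0,0],[0,0,0],0.015]]' 45
```

```text
clock: 32.17
position: [0.574, 0.0222, 0.092]
ee_rot: [-0.009, 3.14, 0.005]
force: [0.2, 1.1, 0.9]
width: 0.277
```

```bash
python3 -m pendant '[[[0,0,0.001],[0,0,0],0.015],[[0,0,0],[0,0,0],0.015]]' 45
python3 - <<'E'
from hp import *
where(); snap('wrist','w20'); held('w20')
E
```

```text
clock: 32.42
position: [0.574, 0.0221, 0.0909]
ee_rot: [-0.009, 3.14, 0.005]
force: [1.0, 0.1, 3.4]
width: 0.275
32.42 [0.574  0.0221 0.0909] F [1.  0.1 3.4] w 0.275
[[-1.    -0.005  0.002]
 [-0.005  1.     0.003]
 [-0.002  0.003 -1.   ]]
q [-0.39  0.52  0.36  1.87 -0.25  0.8   1.69]
ztop-p 9.098556290966537
[[503.0, 21.9, 32.5], [507.0, 21.9, 32.7], [511.0, 22.0, 33.0], [515.0, 22.0, 33.2], [519.0, 22.0, 33.5], [523.0, 22.0, 33.7], [527.0, 22.1, 34.0], [531.0, 22.1, 34.2], [535.0, 22.1, 34.4], [539.0, 22.1, 34.7], [543.0, 22.2, 34.9]]
tip x 0.4989596022966065 yaw 0.38589108788688653 y at tip+.059 0.02228556066525329 origin x 0.5579596022966065 TCP [0.574  0.0221 0.0909]
```

```bash
python3 -m pendant '[[[0,0,0.001],[0,0,0],0.015],[[0,0,0.001],[0,0,0],0.015],[[0,0,0],[0,0,0],0.015]]' 45
python3 -m pendant '[[[0,0,0],[0,0,0],0.045],[[0,0,0],[0,0,0],0.045],[[0,0,0],[0,0,0],0.045],[[0,0,-0.02],[0,0,0],0.045],[[0,0,-0.02],[0,0,0],0.045],[[0,0,-0.01],[0,0,0],0],[[0,0,0],[0,0,0],0],[[0,0,0],[0,0,0],0],[[0,0,0],[0,0,0],0],[[0,0,0],[0,0,0],0]]' 20
python3 - <<'E'
from h import *
where(); snap('wrist','w21')
E
```

```text
clock: 32.85
position: [0.5736, 0.0221, 0.0885]
ee_rot: [-0.009, 3.141, 0.005]
force: [4.1, 0.1, 1.2]
width: 0.279
clock: 34.1
position: [0.5732, 0.0219, 0.1381]
ee_rot: [0.009, -3.141, -0.004]
force: [-0.7, 0.4, -1.3]
width: 0.021
34.1 [0.5732 0.0219 0.1381] F [-0.7  0.4 -1.3] w 0.021
[[-1.    -0.005 -0.   ]
 [-0.005  1.     0.003]
 [ 0.     0.003 -1.   ]]
q [-0.41  0.46  0.39  1.83 -0.22  0.9   1.66]
```

View pics/w21.png

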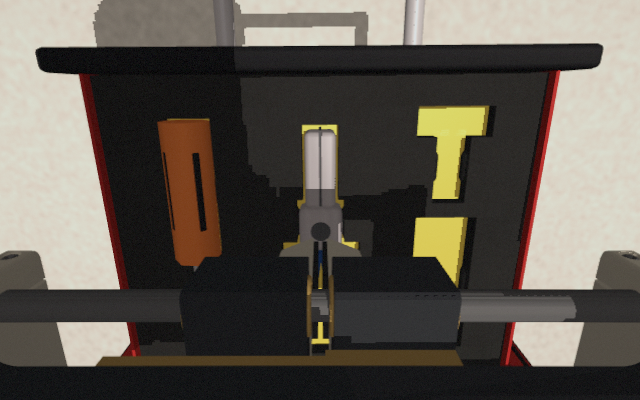

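```bash
python3 -m pendant '[[[0,0,0.02],[0,0,0],0],[[0,0,0.015],[0,0,0],0],[[0,0,0.005],[0,0,0],0],[[0,0,0],[0,0,0],0]]' 20;  python3 -m pendant '[[[0,0,0.002],[0,0,0],0],[[0,0,0.002],[0,0,0],0],[[0,0,0],[0,0,0],0]]' 20
```

```text
clock: 34.65
position: [0.5733, 0.0219, 0.0984]
ee_rot: [-0.008, 3.141, 0.004]
force: [0.1, 0.0, 0.3]
width: 0.005
clock: 35.02
position: [0.5748, 0.0221, 0.0963]
ee_rot: [-0.008, 3.138, 0.006]
force: [-1.4, -0.0, 11.2]
width: 0.007
```

```bash
python3 -m pendant '[[[0,0,0.001],[0,0,0],0],[[0,0,0.001],[0,0,0],0],[[0,0,0],[0,0,0],0]]' 20;  python3 -m pendant '[[[0,0,-0.02],[0,0,0],0],[[0,0,-0.05],[0,0,0],0],[[0,0,-0.06],[0,0,0],0],[[0.02,0,-0.05],[0,0,0],0],[[0.03,0,0],[0,0,0],0],[[0.02,0,0],[0,0,0],0],[[0,0,0],[0,0,0],0]]' 20
python3 - <<'E'
from h import *
where(); im,d,s=snap('wrist','w22'); snap('top','top22'); C=cloud('wrist',d,s); X,Y,z=C[...,0],C[...,1],C[...,2]
for n,(y0,y1) in dict(sd=(-.075,-.04),pl=(0,.045)).items():
    print(n,[(round(a,2),np.percentile(z[(abs(X-a)<.003)&(Y>y0)&(Y<y1)&(z>.06)&(z<.12)],98).round(4)) for a in np.arange(.51,.68,.01) if ((abs(X-a)<.003)&(Y>y0)&(Y<y1)&(z>.06)&(z<.12)).sum()>20])
E
```

```text
clock: 35.4
position: [0.5765, 0.0221, 0.0961]
ee_rot: [-0.008, 3.134, 0.007]
force: [-2.5, -0.0, 26.0]
width: 0.007
clock: 36.28
position: [0.5025, 0.0212, 0.2732]
ee_rot: [-0.009, 3.14, 0.006]
force: [0.2, -0.3, 0.0]
width: 0.005
36.27 [0.5025 0.0212 0.2732] F [ 0.2 -0.3  0. ] w 0.005
[[-1.    -0.006  0.001]
 [-0.006  1.     0.004]
 [-0.001  0.004 -1.   ]]
q [-0.51  0.19  0.44  1.82 -0.09  1.14  1.54]
sd [(np.float64(0.51), np.float64(0.089)), (np.float64(0.52), np.float64(0.1011)), (np.float64(0.53), np.float64(0.1012)), (np.float64(0.54), np.float64(0.101)), (np.float64(0.55), np.float64(0.1011)), (np.float64(0.56), np.float64(0.1009)), (np.float64(0.57), np.float64(0.1011)), (np.float64(0.58), np.float64(0.1009)), (np.float64(0.59), np.float64(0.0962))]
pl [(np.float64(0.51), np.float64(0.0892)), (np.float64(0.52), np.float64(0.0963)), (np.float64(0.53), np.float64(0.0963)), (np.float64(0.54), np.float64(0.0964)), (np.float64(0.55), np.float64(0.0965)), (np.float64(0.56), np.float64(0.0963)), (np.float64(0.57), np.float64(0.0967))]
```

View pics/w22.png

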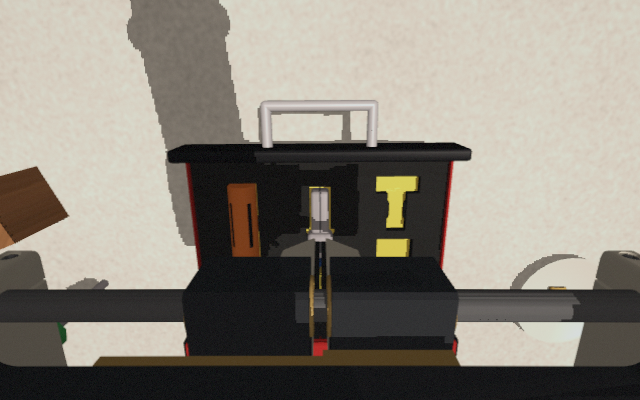

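View pics/top22.png

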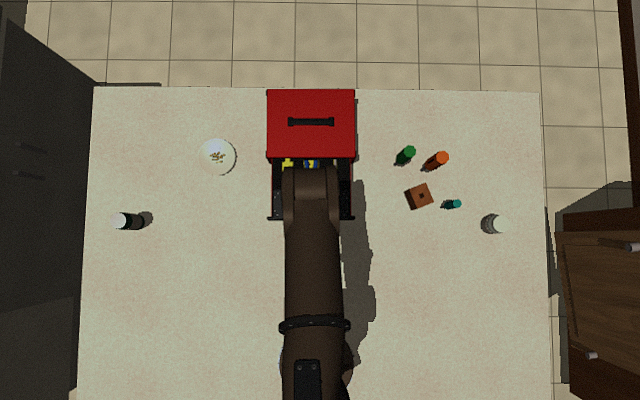

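```bash
python3 -m pendant '[[[0.04,0,0],[0,0,0],0],[[0.04,0,0],[0,0,0],0],[[0.027,0,0],[0,0,0],0],[[0,0,0.04],[0,0,0],0],[[0,0,0],[0,0,0],0]]' 20
python3 - <<'E'
from h import *
where(); im,d,s=snap('wrist','w23'); C=cloud('wrist',d,s)
X,Y,z=C[...,0],C[...,1],C[...,2]
k=(z>.104)&(z<.112)&(X>.42)&(X<.55)&(Y>-.11)&(Y<.15); print('front',np.percentile(X[k],[3,97]) if k.sum()>20 else k.sum())
snap('side','s23')
plan([.398,.0215,.075],down(180.6),0,maxs=.035)
E
```

```text
clock: 37.0
position: [0.3954, 0.0204, 0.2311]
ee_rot: [0.008, -3.139, -0.002]
force: [0.3, 0.3, 1.1]
width: 0.001
37.0 [0.3954 0.0204 0.2311] F [0.3 0.3 1.1] w 0.001
[[-1.    -0.005 -0.003]
 [-0.005  1.     0.002]
 [ 0.003  0.002 -1.   ]]
q [-0.57  0.04  0.41  2.1  -0.02  1.01  1.42]
front [0.47393696 0.48488335]
5 rows:
[[[-0.0001,0.0001,0.0316],[0,0,-0.1],0],[[-0.0002,0.0001,0.0316],[0.1,0,0],0],[[-0.0001,0.0002,0.0317],[0,0,-0.1],0],[[-0.0002,0.0001,0.0316],[0,0,-0.1],0],[[-0.0001,0.0002,0.0316],[0,0,0],0]]
```

View pics/w23.png

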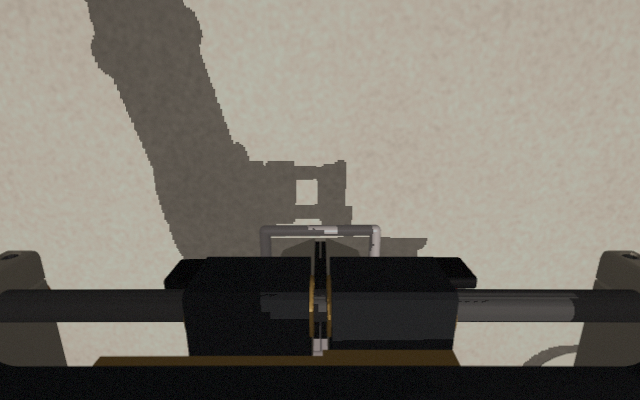

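View pics/s23.png

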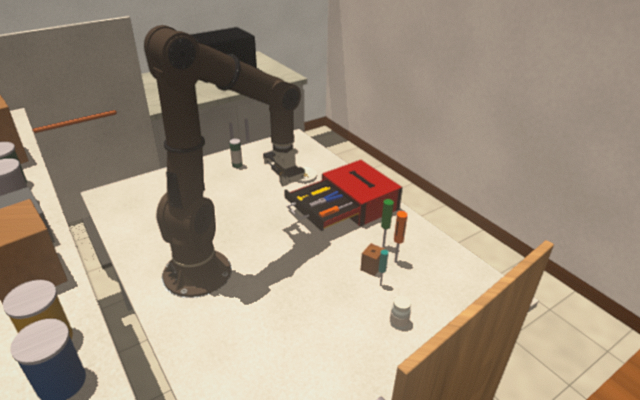

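```bash
python3 -m pendant '[[[0,0,0.0315],[0,0,-0.1],0],[[0,0,0.0315],[0.1,0,0],0],[[0,0,0.0315],[0,0,-0.1],0],[[0,0,0.0315],[0,0,-0.1],0],[[0,0,0.029],[0,0,0],0],[[0,0,0],[0,0,0],0]]' 20
python3 - <<'E'
from h import *
where(); im,d,s=snap('top','top24'); C=cloud('top',d); X,Y,z=C[...,0],C[...,1],C[...,2]
for a in np.arange(.52,.68,.01):
    r=[]
    for y0,y1 in ((-.07,-.045),(-.005,.02),(.022,.047)):
        q=z[(abs(X-a)<.005)&(Y>y0)&(Y<y1)]; r.append(np.percentile(q,[10,50,95]).round(3).tolist() if len(q)>3 else None)
    print(round(a,2),r)
i=cv2.resize(im[85:235,190:440],None,fx=3.2,fy=3.2,interpolation=cv2.INTER_CUBIC); cv2.imwrite('pics/top24z.png',i[:,:,::-1])
E
```

```text
clock: 37.85
position: [0.3967, 0.0209, 0.077]
ee_rot: [0.016, -3.14, -0.001]
force: [-0.9, -0.4, 0.8]
width: 0.003
37.85 [0.3967 0.0209 0.077 ] F [-0.9 -0.4  0.8] w 0.003
[[-1.    -0.01  -0.002]
 [-0.01   1.     0.   ]
 [ 0.002  0.    -1.   ]]
q [-0.49  0.3   0.37  2.29 -0.2   0.58  1.62]
0.52 [[0.094, 0.1, 0.105], [0.087, 0.091, 0.095], [0.085, 0.089, 0.098]]
0.53 [[0.091, 0.099, 0.103], [0.088, 0.091, 0.097], [0.085, 0.091, 0.101]]
0.54 [[0.094, 0.1, 0.104], [0.088, 0.091, 0.1], [0.084, 0.091, 0.098]]
0.55 [[0.092, 0.1, 0.103], [0.086, 0.091, 0.097], [0.083, 0.092, 0.101]]
0.56 [[0.092, 0.1, 0.104], [0.087, 0.091, 0.097], [0.08, 0.09, 0.098]]
0.57 [[0.092, 0.098, 0.103], [0.085, 0.092, 0.097], [0.085, 0.092, 0.1]]
0.58 [[0.094, 0.099, 0.104], [0.086, 0.091, 0.098], [0.087, 0.094, 0.101]]
0.59 [[0.092, 0.1, 0.103], [0.079, 0.09, 0.096], [0.079, 0.091, 0.101]]
0.6 [[0.089, 0.098, 0.103], [0.077, 0.09, 0.1], [0.079, 0.093, 0.1]]
0.61 [[0.078, 0.089, 0.095], [0.077, 0.088, 0.099], [0.078, 0.094, 0.101]]
0.62 [[0.08, 0.089, 0.093], [0.079, 0.094, 0.101], [0.077, 0.096, 0.1]]
0.63 [[0.079, 0.089, 0.094], [0.08, 0.095, 0.101], [0.077, 0.093, 0.1]]
0.64 [[0.079, 0.09, 0.094], [0.083, 0.093, 0.099], [0.078, 0.093, 0.1]]
0.65 [[0.077, 0.09, 0.093], [0.081, 0.093, 0.099], [0.079, 0.095, 0.099]]
0.66 [[0.086, 0.09, 0.093], [0.081, 0.093, 0.1], [0.077, 0.096, 0.099]]
0.67 [[0.079, 0.089, 0.092], [0.081, 0.09, 0.1], [0.077, 0.082, 0.121]]
0.68 [[0.086, 0.12, 0.126], [0.088, 0.121, 0.127], [0.088, 0.121, 0.127]]
```

View pics/top24z.png

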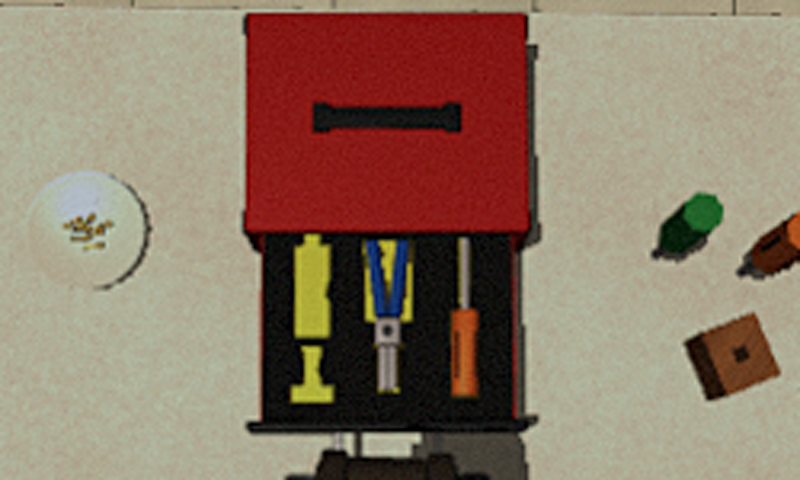

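Both tools lie flat in their cut-outs, with pliers and screwdriver tops at the expected heights. Now I'll push the drawer shut at the bar.

```bash
python3 -m pendant '[[[-0.015,0,0],[0,0,0],0],[[-0.008,0,0],[0,0,0],0],[[-0.01,0,0],[0,0,0],0],[[-0.02,0,0],[0,0,0],0],[[-0.02,0,0],[0,0,0],0],[[-0.025,0.001,0],[0,0,0],0],[[-0.025,0,0],[0,0,0],0],[[-0.025,0,0],[0,0,0],0],[[-0.025,0.001,0],[0,0,0],0],[[0,0,0],[0,0,0],0]]' 20
python3 - <<'E'
from h import *
where()
E
```

```text
clock: 39.15
position: [0.5714, 0.0247, 0.0777]
ee_rot: [-0.016, 3.139, 0.001]
force: [0.6, -0.0, 0.2]
width: 0.007
39.15 [0.5714 0.0247 0.0777] F [ 0.6 -0.   0.2] w 0.007
[[-1.    -0.011  0.003]
 [-0.011  1.     0.001]
 [-0.003  0.001 -1.   ]]
q [-0.39  0.53  0.35  1.89 -0.26  0.76  1.69]
```

```bash
python3 -m pendant '[[[-0.012,0,0],[0,0,0],0],[[-0.01,0,0],[0,0,0],0],[[-0.007,0,0],[0,0,0],0],[[-0.005,0,0],[0,0,0],0],[[0,0,0],[0,0,0],0]]' 20
python3 -m pendant '[[[-0.003,0,0],[0,0,0],0],[[-0.003,0,0],[0,0,0],0],[[0,0,0],[0,0,0],0]]' 20
```

```text
clock: 39.78
position: [0.6042, 0.0254, 0.0776]
ee_rot: [-0.017, 3.14, 0.002]
force: [-1.8, 0.1, -0.5]
width: 0.008
clock: 40.15
position: [0.6083, 0.0253, 0.0776]
ee_rot: [0.017, -3.14, -0.002]
force: [-8.6, -0.1, 3.7]
width: 0.004
```

```bash
python3 -m pendant '[[[-0.002,0,0],[0,0,0],0],[[-0.002,0,0],[0,0,0],0],[[0,0,0],[0,0,0],0]]' 20
python3 -m pendant '[[[-0.003,0,0],[0,0,0],0],[[0,0,0],[0,0,0],0]]' 20
```

```text
clock: 40.52
position: [0.6085, 0.0254, 0.0774]
ee_rot: [0.017, -3.133, -0.003]
force: [-21.7, -0.3, 17.2]
width: 0.007
clock: 40.78
position: [0.6085, 0.0254, 0.0771]
ee_rot: [0.016, -3.127, -0.004]
force: [-32.0, -0.3, 24.5]
width: 0.006
```

The drawer is at a hard stop, with x unchanged as the force climbed to 32 N. I'll back off and check.

```bash
python3 -m pendant '[[[0.03,0,0],[0,0,0],0],[[0.03,0,0],[0,0,0],0],[[0.03,0,-0.02],[0,0,0],0],[[0.02,0,-0.05],[0,0,0],0],[[0.01,0,-0.05],[0,0,0],0],[[0.02,0,-0.05],[0,0,0],0],[[0,0,0],[0,0,0],0]]' 20
python3 - <<'E'
from h import *
where(); im,d,s=snap('wrist','w25'); C=cloud('wrist',d,s); X,Y,z=C[...,0],C[...,1],C[...,2]
k=(z>.104)&(z<.112)&(X>.55)&(X<.70)&(Y>-.11)&(Y<.15); print('front',np.percentile(X[k],[3,97]) if k.sum()>20 else k.sum())
k=(z>.118)&(z<.125)&(X>.55)&(X<.72)&(Y>-.11)&(Y<.15); print('box edge',np.percentile(X[k],[1,3]) if k.sum()>20 else k.sum())
im,d,s=snap('top','top25'); C=cloud('top',d); X,Y,z=C[...,0],C[...,1],C[...,2]
k=(z>.084)&(z<.098)&(X>.58)&(X<.66)&(Y>-.03)&(Y<.07); print('bar',X[k].min(),np.median(X[k]))
z0=cv2.resize(im[80:240,90:520],None,fx=1.85,fy=1.85,interpolation=cv2.INTER_CUBIC); cv2.imwrite('pics/top25z.png',z0[:,:,::-1])
for l,b in dict(saucer=(130,180,195,245),can=(205,235,105,155),jar=(210,240,475,515),green=(140,175,390,418),orange=(145,178,418,452),turq=(195,215,438,465)).items():
    m=np.zeros((400,640),bool); m[b[0]:b[1],b[2]:b[3]]=1
    P=C[m&(z>.008)]; Q=P[P[:,2]>P[:,2].max()-.012]; print(l,Q.mean(0).round(3))
E
```

```text
clock: 41.65
position: [0.4787, 0.0238, 0.2519]
ee_rot: [-0.016, 3.132, 0.006]
force: [0.8, -0.1, -0.2]
width: 0.007
41.65 [0.4787 0.0238 0.2519] F [ 0.8 -0.1 -0.2] w 0.007
[[-1.    -0.01   0.01 ]
 [-0.01   1.     0.004]
 [-0.01   0.004 -1.   ]]
q [-0.54  0.16  0.44  1.91 -0.08  1.07  1.52]
front [0.66086197 0.66291134]
box edge 0
bar 0.6181353934907461 0.6223481064813605
saucer [0.692 0.35  0.016]
can [0.466 0.615 0.141]
jar [ 0.467 -0.592  0.102]
green [ 0.672 -0.268  0.22 ]
orange [ 0.654 -0.362  0.23 ]
turq [ 0.527 -0.427  0.16 ]
```

View pics/w25.png

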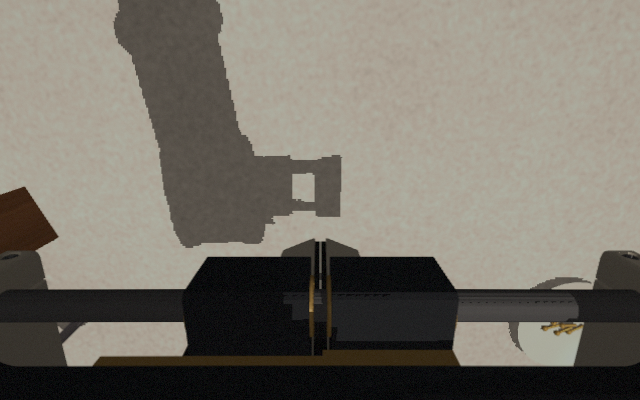

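View pics/top25z.png

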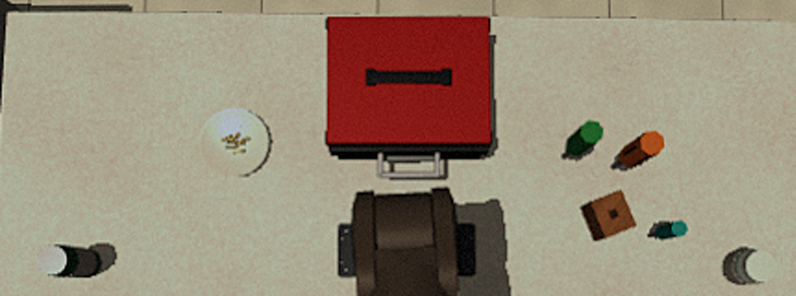

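```bash
python3 - <<'E'
from h import *
print(arm.sign_off())
E
```

```text
the job is handed in; nothing more can be done
None
```

The screwdriver and the pliers are pressed home in their cut-outs, and the drawer is shut. I handed the job in at about 42 s of the 210 s allowed. I saw no hex key set or bleed key on the shelf in any view, so their cut-outs stay empty.

**What I did:** I pulled the drawer to its stop, drew the small orange screwdriver from the stand, laid it in its cut-out and pressed it home. I did the same with the pliers and then pushed the drawer shut.

**Last checks:**

| Check | Measured | Expected |
|---|---|---|
| Screwdriver top | 0.101 m, level along the handle | 0.100 m |
| Pliers top | 0.0964 m, from the jaws to the pivot block | 0.096 m |
| Drawer at the push | hard stop: no further movement as the force rose to 32 N | – |
| Drawer travel | about 194 mm, from the gripper position | 195 mm |

- **Bystanders:** the saucer, jar and can are within about 1 mm of where they started, as are the look-alike screwdrivers.
- **Pliers handles:** I checked these only with the coarser top camera, which shows them lying flat.

**What did not go to plan:** the drawer crept in about 4 mm from fully open while I pressed the screwdriver. I measured it again and corrected the pliers placement before lowering them. The wrist camera could not see the shut drawer clearly at the end, so "shut" rests on the hard stop, the travel and the top camera.

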